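# Box up a knob master with its gating for a silicone pour

## Task

Lay out the master and its gating on the white bed of the mould board, ready for a silicone pour: the red knob upright on the scribed circle, the runner along the scribed line to the left of it with its square end pointing at the knob's foot (at most a finger's width off), the wooden pouring cone narrow end down in the runner's well, and the metal vent pin upright in the middle of the knob's flat head. Only when all four stand there, lower the plywood frame over them so that it drops round the bed and sits flat on the board. Leave everything standing, and do not push the tape, syringe or brush about.

Things in the scene. Friction and masses are not known exactly. Their poses are not given: they have to be found in the camera images.
- mould_board: fixed plywood board 140 (x) x 220 (y) x 9 mm, in its middle a raised white bed 84 x 164 mm, top 18 mm above the underside. Origin: centre of underside. Long axis: its y, turned up to 15 deg. A 60 mm circle is scribed on the bed, centred at its own y = -38 mm, x = 0 (right-hand half); from it the scribed line runs along the long centre line to +y (left)
- frame_bar (a point): loose plywood frame, 0.3 to 0.5 kg, no floor or lid: outside 120 (x) x 200 (y), inside 96 x 176 (6 mm play round the bed), walls 92 mm high. Point: centre of the raised bridge bar across its middle, 118 mm above the lower edge; bar along x, 18 wide (y), 16 high, free below: grip there, balanced. Seated, the lower edge is 9 mm above the board's underside. Either way round fits
- knob_center (a point): red cast knob (the master), 44 mm high: round foot 55 mm diameter, sloping up to a 23 mm stem, and on top a flat round head of 27 mm diameter that takes the upper 14 mm; grip it by the head. Point: on its axis half-way up, 22 mm above its underside
- runner_center (a point): keyhole-shaped wooden runner, 76 mm long (y): at +y a round cup, 48 mm outside, 16 high, its well 36 wide and 8 deep; from it a bar 16 wide (x), 14 high to the square end at -y. Point: middle of the length, 8 mm above the underside; from it well centre +14 mm, middle of the bar's free part -24, square end -38 along y. Starts turned under 25 deg, square end to the right
- cone_center (a point): turned wooden pouring cone, 56 mm high, solid: foot 26 mm diameter, widening upward to a straight band of 38 mm diameter over the upper 22 mm, where it is gripped. Starts upright, narrow end down. The point is on its axis half-way up, 28 mm above its underside
- vent_center (a point): plain aluminium vent pin standing upright, 18 mm diameter, 42 mm high. The point is on its axis half-way up, 21 mm above its underside
- masking_tape: bystander: roll of masking tape lying flat, 104 x 102 x 25 mm; leave alone. Origin: centre of its underside
- chip_brush: bystander: flat wooden brush lying in front of the clamping jig, 53 x 203 x 14 mm; leave alone. Origin: centre of its underside
- syringe: bystander: plastic syringe lying on the bench near its front edge, 36 x 128 x 24 mm; leave alone. Origin: centre of its underside
There are look-alikes about, which are no part of the job. Leave any yellow look-alike of the part that bears knob_center alone. Of the things shaped like the part that bears cone_center, the wooden one is meant.

How it is judged (in metres and radians):
On the way:
1. the knob, runner, cone and vent pin stand in their places on the bed, let go, while the frame is still away from the board (x of knob_center in the frame of mould_board between -0.012 and 0.012 m and y of knob_center in the frame of mould_board between -0.05 and -0.026 m and z of knob_center in the frame of mould_board between 0.037 and 0.043 m and angle between each of knob_center, cone_center, vent_center's own z axis and vertical below 0.1 rad and angle between runner_center's own z axis and vertical below 0.08 rad and z of runner_center in the frame of mould_board between 0.023 and 0.029 m and angle between the y axis of runner_center and the y axis of mould_board, either way round below 0.21 rad and y of runner_center in the frame of mould_board above 0.01 m and x of knob_center in the frame of runner_center between -0.012 and 0.012 m and y of knob_center in the frame of runner_center between -0.082 and -0.058 m and z of cone_center in the frame of runner_center between 0.024 and 0.032 m and y of cone_center in the frame of runner_center between 0.004 and 0.024 m and x of cone_center in the frame of runner_center between -0.01 and 0.01 m and horizontal distance between vent_center and knob_center below 0.01 m and z of vent_center in the frame of knob_center between 0.04 and 0.046 m and horizontal distance between frame_bar and mould_board above 0.15 m and contact force between the fingers and knob below 0.05 N and contact force between the fingers and runner below 0.05 N and contact force between the fingers and cone below 0.05 N and contact force between the fingers and vent below 0.05 N), for 0.2 s.
At the end, for the whole second after the job is handed in: Knob within 12 mm of the circle's centre; runner left of it, square end aimed at it, gap under 17 mm; cone upright in the well; vent pin upright on the knob's head within 10 mm of its middle; frame round the bed, flat on the board; all released and at rest (x of knob_center in the frame of mould_board between -0.012 and 0.012 m and y of knob_center in the frame of mould_board between -0.05 and -0.026 m and z of knob_center in the frame of mould_board between 0.037 and 0.043 m and angle between each of knob_center, cone_center, vent_center's own z axis and vertical below 0.1 rad and angle between runner_center's own z axis and vertical below 0.08 rad and z of runner_center in the frame of mould_board between 0.023 and 0.029 m and angle between the y axis of runner_center and the y axis of mould_board, either way round below 0.21 rad and y of runner_center in the frame of mould_board above 0.01 m and x of knob_center in the frame of runner_center between -0.012 and 0.012 m and y of knob_center in the frame of runner_center between -0.082 and -0.058 m and z of cone_center in the frame of runner_center between 0.024 and 0.032 m and y of cone_center in the frame of runner_center between 0.004 and 0.024 m and x of cone_center in the frame of runner_center between -0.01 and 0.01 m and horizontal distance between vent_center and knob_center below 0.01 m and z of vent_center in the frame of knob_center between 0.04 and 0.046 m and z of frame_bar in the frame of mould_board between 0.124 and 0.131 m and angle between frame_bar's own z axis and vertical below 0.03 rad and horizontal distance between frame_bar and mould_board below 0.012 m and angle between the y axis of frame_bar and the y axis of mould_board, either way round below 0.12 rad and linear speed of each of knob, runner, cone, vent, frame below 0.01 m/s); the robot touches nothing.
It fails at once if the tape, syringe or brush is pushed more than 30 mm from its place (distance of any of masking_tape, syringe, chip_brush from where it was at the start of the episode above 0.03 m).
It also fails if it takes over 118 s, if anything falls off the work surface, if the arm or the gripper's body presses on something with over 40 N, if the wrist force passes 120 N, or if a joint passes its speed limit or range.

## Robot

A 6-joint arm with a two-finger parallel gripper is mounted at the origin on a cart in front of the work surface, level with it; the furniture and walls round the work are solid. World frame = base frame: x ahead of the robot, y to its left, z up, the work surface at z = 0. Lengths are in mm, angles in rad, forces in N, time in s.
With the tool pointing down it reaches from about 350 to 775 mm from the base axis. Payload 7.3 kg.
Tool frame: the origin (TCP) lies midway between the tips of the shut fingers; the grasp point (between the pads) lies 19 mm behind it; x points along the fingers, z is the direction in which the jaws open and shut, and the axes are right-handed (so a half turn about x gives the same grasp; the last joint's range is limited). The gripper opens to 92 mm and grips with 3 to 60 N. Pads are 19 mm wide; open, the fingers measure 130 mm over their backs; the gripper's body (75 mm by 190 mm) begins 47 mm behind the grasp point.
Start: joints at [-1.263, 0.342, 1.524, -0, 1.275, -0.146], TCP at [230.176, -471.873, 226.741] pointing down, gripper open.
Joint ranges: [-2.53, 2.53], [-0.77, 2.02], [0.04, 2.7], [-1, 4.14], [0.28, 2.66], [-3.11, 3.11]. Speed limits (rad/s): [2.57, 2.57, 3.14, 3.14, 3.14, 3.14].

## Interface

Orientations are given as [roll, pitch, yaw] about the fixed x, y, z axes, in that order (R = Rz(yaw) Ry(pitch) Rx(roll)).
In Python, from plant import monitor, optics, close_job gives the robot as it stands.
- The arm moves only by the tool send_rows, never from a script. Its argument "commands" is a list that holds one entry, the list of rows, each a list of 5 numbers: the shift along the tool's x, y, z in m, then the turn about the tool's x in degrees, then the finger opening in m, from 0 to 0.0918. A call has 1 to 10 rows; each row shifts and turns the pose as measured when the row begins, along the tool's axes as they then stand; what a row does not reach is not made up. A row lasts 1/12 s, in which the tool goes at most 41.7 mm and 7.16 degrees, less where a joint would pass 70% of its speed; a pose out of reach is approached as far as the arm can. A call with a gripper value outside its range is refused whole. The fingers move at their own pace and stop on an object; the grip force is fixed at half the most. Time passes only in rows, so rows that do not move let the fingers close. It gives the time, the measured TCP pose, the force and the opening at its end, in the units of the state.
- monitor.get_obs(): the state, without advancing time (a new reading comes with each control period).
- optics.capture(name): name is "side" or "top"; returns a dict with "color" (400x640x3 uint8, blue, green, red), "camera_matrix" (3x3 intrinsics, pixels), "camera_from_world" (4x4, takes a point from world to camera coordinates). Camera axes: x right, y down, z forward; pixel columns grow to the right and rows downward; lengths in mm; the calibration is good to about 2 mm. A picture is of the moment at which its call begins. There is no depth.
- close_job(): hands the job in, once; it reports no verdict.
The state is a dict: "time": time; "joint_positions": joint angles; "dq": joint speeds; "tau": joint torques, N m; "tool_pos": TCP position; "tcp_rot": TCP orientation; "contact_force": force on the tool from outside, world axes, zero at the start; "moment": the same for the moment, N m; "grip_width": finger opening in mm.
Only numpy, scipy, OpenCV 4.12 (cv2) and the standard library are available. Lean on these libraries where they do the work, as an engineer would, in place of code of your own. Each camera call takes 0.05 s, during which the arm holds its last target.

## Working session

There is one attempt and no reset: what is moved stays moved. The work goes in short steps, Python scripts to look and compute and a tool call to move; the robot and the scene stay as the last step left them, time stands still between calls to the robot, and variables do not carry over. Pictures are saved under pics/ and viewed, and the job is handed in when it is done.

Besides the shell and the picture viewer there is one more tool, called after ">>>" as name(argument=value, ...), one argument or row to a line, values as JSON. send_rows: Moves the arm, as the interface text tells. Its arguments: {"type":"object","properties":{"commands":{"type":"array","items":{"type":"array","items":{"type":"array","items":{"type":"number"}}}}},"required":["commands"]}

```bash
mkdir -p pics; ls; cat > h.py <<'E'
import numpy as np, cv2, sys
from plant import monitor, optics
def cap(n):
    d=optics.capture(n); return d
def world(d,px,z):
    K=np.array(d['camera_matrix']);T=np.array(d['camera_from_world']);R=T[:3,:3];t=T[:3,3]
    r=R.T@np.linalg.inv(K)@np.array([px[0],px[1],1.]); c=-R.T@t
    return c+r*(z-c[2])/r[2]
def proj(d,p):
    K=np.array(d['camera_matrix']);T=np.array(d['camera_from_world'])
    q=K@(T[:3,:3]@np.array(p,float)+T[:3,3]); return q[:2]/q[2]
E
python3 - <<'E'
from h import *
import pickle
for n in ['top','side']:
    d=cap(n); pickle.dump(d,open(n+'0.pkl','wb')); cv2.imwrite(f'pics/{n}0.png',d['color'])
    T=np.array(d['camera_from_world']); print(n,-T[:3,:3].T@T[:3,3],np.array(d['camera_matrix'])[0])
print(monitor.get_obs())
E
```

```text
pics
top [ 443.61519764 -135.16605594 1276.58215057] [371.1760994    0.         327.50356575]
side [ -100.30180214 -1351.8043181    612.26642115] [469.59772377   0.         321.95908689]
{'time': 0.1, 'joint_positions': array([-1.26298529e+00,  3.42648734e-01,  1.52491162e+00, -3.57922171e-05,
        1.27540156e+00, -1.45992219e-01]), 'dq': array([-0.00081196, -0.00183721, -0.00168454, -0.00037746,  0.00025664,
       -0.0006816 ]), 'tau': array([ 1.89592778e-03, -4.32002127e+01, -2.44694889e+01,  7.19281775e-02,
        5.26705314e-02, -5.71122609e-05]), 'tool_pos': array([ 230.05644085, -471.50844009,  226.12014695]), 'tcp_rot': array([3.02059256, 1.56942665, 1.90360994]), 'contact_force': array([ 0.01419605, -0.11451575, -0.49833335]), 'moment': array([-0.00108935,  0.01161602,  0.01257446]), 'grip_width': 91.75516539055916}
```

View pics/top0.png

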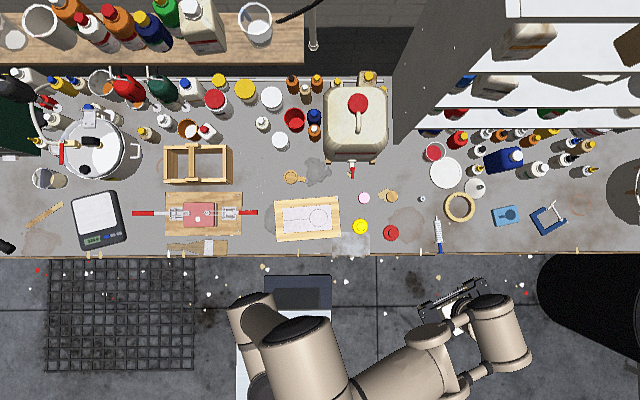

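View pics/side0.png

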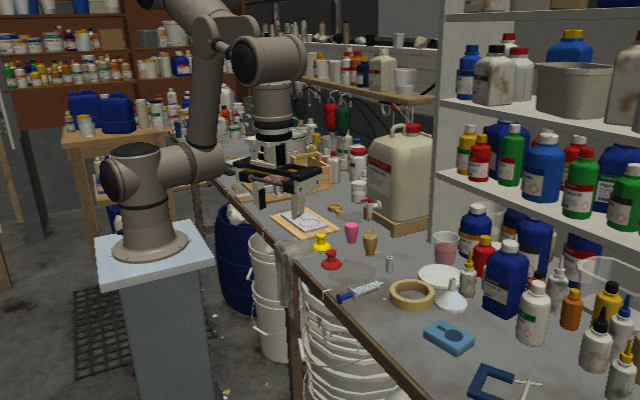

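```bash
python3 - <<'E'
import cv2
a=cv2.imread('pics/top0.png')
cv2.imwrite('pics/t0a.png',cv2.resize(a[155:255,265:435],None,fx=4.7,fy=4.7,interpolation=cv2.INTER_CUBIC))
cv2.imwrite('pics/t0b.png',cv2.resize(a[130:200,150:250],None,fx=7,fy=7,interpolation=cv2.INTER_CUBIC))
a=cv2.imread('pics/side0.png')
cv2.imwrite('pics/s0a.png',cv2.resize(a[140:310,260:430],None,fx=3.5,fy=3.5,interpolation=cv2.INTER_CUBIC))
E
```

```text
(no output)
```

View pics/t0a.png

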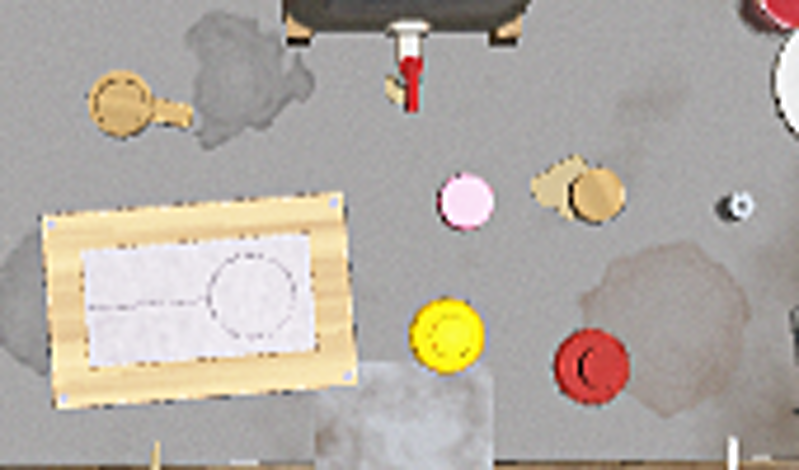

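View pics/t0b.png

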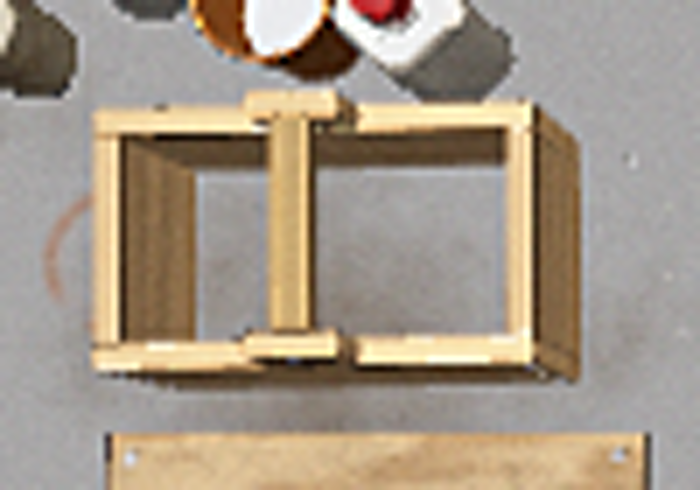

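View pics/s0a.png

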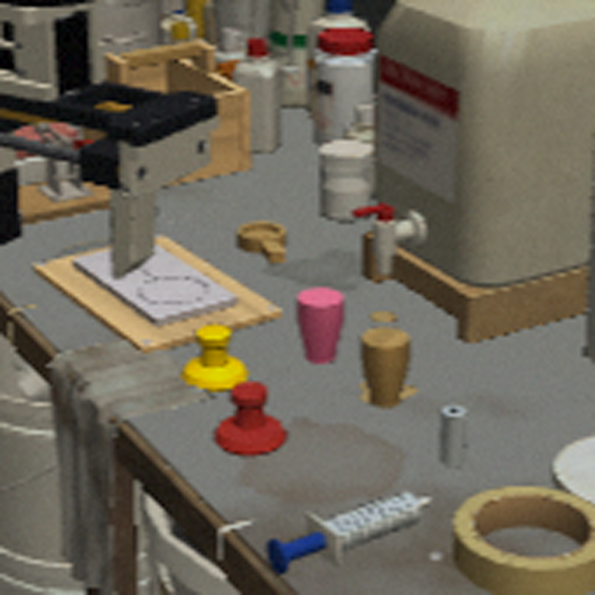

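```bash
python3 - <<'E'
from h import *
import pickle
d=pickle.load(open('top0.pkl','rb'))
A=lambda p,z:world(d,((p[0]+.5)/4.7-.5+265,(p[1]+.5)/4.7-.5+155),z).round(1)
B=lambda p,z:world(d,((p[0]+.5)/7-.5+150,(p[1]+.5)/7-.5+130),z).round(1)
c=[A(p,9) for p in [(42,215),(342,192),(357,384),(60,408)]]
print('board',c,np.mean(c,0)); 
print('yaws',[np.degrees(np.arctan2(*( (a-b)[:2]*[-1,1]))) for a,b in [(c[0],c[1]),(c[3],c[2])]])
b=[A(p,18) for p in [(83,249),(309,234),(318,350),(90,368)]];print('bed',b,np.mean(b,0))
print('circle',A((251,297),18)); print('line end',A((88,308),18))
for n,p,z in [('knobfoot',(592,366),4),('knobhead',(601,368),44),('cone',(598,194),56),('vent',(739,206),42),('cup',(121,103),16),('sqend',(191,114),14),('tape?',(0,0),0)]: print(n,A(p,z))
f=[B(p,92) for p in [(93,110),(533,102),(533,363),(93,372)]];print('frame',f,np.mean(f,0))
print('bar',B((291,220),126), B((291,118),126),B((291,330),126))
E
```

```text
board [array([522. ,  30.8,   9. ]), array([ 537.4, -187.4,    9. ]), array([ 397.9, -197. ,    9. ]), array([382.3,  17.7,   9. ])] [459.9   -83.975   9.   ]
yaws [np.float64(4.037095839605283), np.float64(4.155781034369106)]
bed [array([4.967e+02, 1.000e-01, 1.800e+01]), array([ 506.4, -162.9,   18. ]), array([ 422.8, -168.7,   18. ]), array([411.2,  -4.9,  18. ])] [459.275 -84.1    18.   ]
circle [ 461.3 -120.8   18. ]
line end [454.2  -3.5  18. ]
knobfoot [ 409.4 -368.8    4. ]
knobhead [ 409.  -367.8   44. ]
cone [ 531.3 -365.6   56. ]
vent [ 523.1 -468.7   42. ]
cup [602.6 -27.3  16. ]
sqend [594.5 -77.9  14. ]
tape? [681.5  63.    0. ]
frame [array([696.1, 374.2,  92. ]), array([698.9, 173.5,  92. ]), array([578.5, 172.5,  92. ]), array([575.5, 372. ,  92. ])] [637.25 273.05  92.  ]
bar [639.  271.3 126. ] [684.8 271.9 126. ] [589.9 270.6 126. ]
```

```bash
cat >> h.py <<'E'
from scipy.spatial.transform import Rotation as Ro
def state():
    o=monitor.get_obs(); R=Ro.from_euler('xyz',o['tcp_rot']).as_matrix(); return o,R
def go(x,y,z,th=None):
    o,R=state(); p=np.array(o['tool_pos']); d=R.T@(np.array([x,y,z])-p)
    cur=np.degrees(np.arctan2(R[1,2],R[0,2]))
    print('pos',p.round(1),'th',round(cur,1),'down',R[:,0].round(3),'w',round(o['grip_width'],1),'F',np.round(o['contact_force'],1),'t',round(o['time'],2),'j6',round(o['joint_positions'][5],2))
    t=0
    if th is not None: t=-((th-cur+90)%180-90)
    # shift vector after the turn too
    Rt=R@Ro.from_rotvec([np.radians(t),0,0]).as_matrix()
    print('tool shift mm now',d.round(1),'turn',round(t,1),'| shift if turned first',(Rt.T@(np.array([x,y,z])-p)).round(1))
E
python3 -c "
from h import *
go(409,-368.5,120,0)"
```

```text
pos [ 230.1 -471.5  226.1] th -64.0 down [-0.     0.001 -1.   ] w 91.8 F [ 0.  -0.1 -0.5] t 0.1 j6 -0.15
tool shift mm now [106.2 206.  -14. ] turn -64.0 | shift if turned first [106.2 102.9 179. ]
```

>>> send_rows(
  commands=[
    [[0.01, 0, 0, -7.1, 0.07], [0.01, 0, 0, -7.1, 0.07], [0.01, 0, 0, -7.1, 0.07], [0.01, 0, 0, -7.1, 0.07], [0.01, 0, 0, -7.1, 0.07], [0.01, 0, 0, -7.1, 0.07], [0.01, 0, 0, -7.1, 0.07], [0.01, 0, 0, -7.1, 0.07], [0.01, 0, 0, -7.1, 0.07], [0, 0, 0, 0, 0.07]],
  ],
)

```text
time: 0.93
tool_pos: [229.3, -469.1, 129.2]
tcp_rot: [1.857, 1.563, 1.873]
contact_force: [0.6, -0.0, -0.9]
grip_width: 70.1
```

```bash
python3 -c "
from h import *
go(409,-368.5,90,0)"
```

```text
pos [ 229.3 -469.1  129.2] th 0.9 down [-0.002  0.007 -1.   ] w 70.1 F [ 0.6 -0.  -0.9] t 0.93 j6 -1.28
tool shift mm now [ 39.6  97.5 181.3] turn 0.9 | shift if turned first [ 39.6 100.4 179.7]
```

>>> send_rows(
  commands=[
    [[0.005, 0.0165, 0.03, 0.5, 0.07], [0.006, 0.0165, 0.03, 0.4, 0.07], [0.006, 0.0165, 0.03, 0, 0.07], [0.006, 0.0165, 0.03, 0, 0.07], [0.006, 0.0165, 0.03, 0, 0.07], [0.006, 0.0165, 0.03, 0, 0.07], [0, 0, 0, 0, 0.07]],
  ],
)

```text
time: 1.52
tool_pos: [415.7, -369.9, 94.4]
tcp_rot: [1.922, 1.565, 1.884]
contact_force: [-1.0, 1.2, -0.1]
grip_width: 70.4
```

```bash
python3 - <<'E'
from h import *
go(409,-368.5,24,0)
for n in ['top','side']:
    d=cap(n); cv2.imwrite(f'pics/{n}1.png',d['color'])
    u=proj(d,[409,-368.5,30]).astype(int); print(u)
    a=d['color'][max(u[1]-50,0):u[1]+50,u[0]-50:u[0]+50]; cv2.imwrite(f'pics/{n}1c.png',cv2.resize(a,None,fx=5,fy=5,interpolation=cv2.INTER_CUBIC))
E
```

```text
pos [ 415.7 -369.9   94.4] th -2.1 down [-0.002  0.006 -1.   ] w 70.4 F [-1.   1.2 -0.1] t 1.52 j6 -0.83
tool shift mm now [70.4  0.7 -6.6] turn -2.1 | shift if turned first [70.4  0.9 -6.6]
[391 232]
[330 255]
```

View pics/side1c.png

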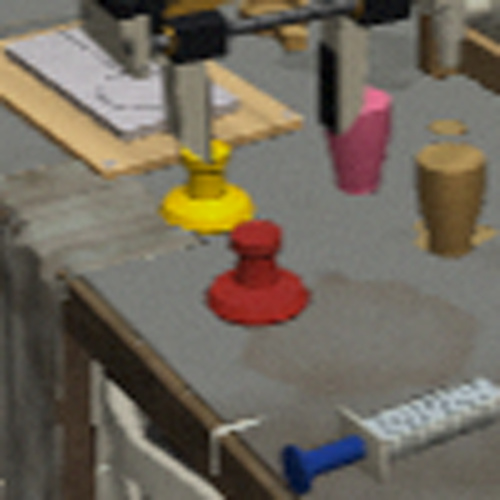

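>>> send_rows(
  commands=[
    [[0.014, 0, -0.0035, -1, 0.07], [0.015, 0, -0.003, -1, 0.07], [0, 0, 0, 0, 0.07], [0, 0, 0, 0, 0.07]],
  ],
)

```text
time: 1.95
tool_pos: [403.5, -375.0, 67.7]
tcp_rot: [2.58, 1.568, 2.569]
contact_force: [0.3, -0.9, -0.6]
grip_width: 70.2
```

```bash
python3 - <<'E'
from h import *
go(409,-368.5,24,0)
E
```

```text
pos [ 403.5 -375.    67.7] th -0.7 down [-0.002  0.002 -1.   ] w 70.2 F [ 0.3 -0.9 -0.6] t 1.95 j6 -0.88
tool shift mm now [43.7  6.5  5.6] turn -0.7 | shift if turned first [43.7  6.4  5.7]
```

>>> send_rows(
  commands=[
    [[0.01, 0.003, 0.003, -0.3, 0.07], [0.01, 0.003, 0.003, -0.3, 0.07], [0, 0, 0, 0, 0.07], [0, 0, 0, 0, 0.07], [0, 0, 0, 0, 0.07], [0, 0, 0, 0, 0.07]],
  ],
)

```text
time: 2.45
tool_pos: [409.4, -371.0, 48.2]
tcp_rot: [-2.016, 1.57, -2.023]
contact_force: [0.4, -0.3, -0.9]
grip_width: 70.0
```

```bash
python3 - <<'E'
from h import *
go(409,-368.5,24,0)
d=cap('top');go(409,-368.5,24,0);d=cap('top');go(409,-368.5,24,0)
E
```

```text
pos [ 409.4 -371.    48.2] th -0.4 down [-0.    -0.001 -1.   ] w 70.0 F [ 0.4 -0.3 -0.9] t 2.45 j6 -0.87
tool shift mm now [24.2  2.5 -0.4] turn -0.4 | shift if turned first [24.2  2.5 -0.3]
pos [ 409.4 -371.    48.3] th -0.4 down [-0.    -0.001 -1.   ] w 70.0 F [-0.4  0.5 -0.4] t 2.5 j6 -0.87
tool shift mm now [24.3  2.5 -0.4] turn -0.4 | shift if turned first [24.3  2.5 -0.3]
pos [ 409.4 -371.1   48.3] th -0.4 down [-0.    -0.001 -1.   ] w 70.0 F [-0.  -0.9 -0.1] t 2.55 j6 -0.87
tool shift mm now [24.3  2.6 -0.4] turn -0.4 | shift if turned first [24.3  2.6 -0.4]
```

Settles well. Descend and close.

>>> send_rows(
  commands=[
    [[0.012, 0.0025, 0, -0.4, 0.07], [0.012, 0, 0, 0, 0.07], [0, 0, 0, 0, 0.07], [0, 0, 0, 0, 0.0], [0, 0, 0, 0, 0.0], [0, 0, 0, 0, 0.0], [0, 0, 0, 0, 0.0], [0, 0, 0, 0, 0.0], [0, 0, 0, 0, 0.0]],
  ],
)

```text
time: 3.3
tool_pos: [411.1, -370.6, 27.8]
tcp_rot: [-1.019, 1.563, -1.019]
contact_force: [0.6, -0.3, -0.6]
grip_width: 34.5
```

```bash
python3 - <<'E'
from h import *
go(409,-368.5,24,0)
E
```

```text
pos [ 411.1 -370.6   27.8] th 0.0 down [ 0.004 -0.007 -1.   ] w 34.5 F [ 0.6 -0.3 -0.6] t 3.3 j6 -0.87
tool shift mm now [ 3.8  2.1 -2.2] turn 0.0 | shift if turned first [ 3.8  2.1 -2.2]
```

>>> send_rows(
  commands=[
    [[0.003, 0.001, -0.001, 0, 0.034], [0, 0.001, -0.001, 0, 0.034], [0, 0, 0, 0, 0.0], [0, 0, 0, 0, 0.0], [0, 0, 0, 0, 0.0], [0, 0, 0, 0, 0.0]],
  ],
)

```text
time: 3.8
tool_pos: [408.9, -368.6, 25.0]
tcp_rot: [-1.03, 1.562, -1.03]
contact_force: [-0.3, 0.2, -0.2]
grip_width: 25.3
```

```bash
python3 - <<'E'
from h import *
go(462,-121.7,150,4)
E
```

```text
pos [ 408.9 -368.6   25. ] th 0.0 down [ 0.004 -0.007 -1.   ] w 25.3 F [-0.3  0.2 -0.2] t 3.8 j6 -0.87
tool shift mm now [-126.6  246.    53.7] turn -4.0 | shift if turned first [-126.6  241.7   70.7]
```

>>> send_rows(
  commands=[
    [[-0.02, 0, 0, 0, 0.0], [-0.03, 0, 0, 0, 0.0], [-0.03, 0.005, 0.002, 0, 0], [0, 0.03, 0.006, -0.8, 0], [0, 0.035, 0.009, -0.8, 0], [0, 0.035, 0.01, -0.8, 0], [0, 0.035, 0.01, -0.8, 0], [0, 0.03, 0.01, -0.8, 0], [0, 0, 0, 0, 0], [0, 0, 0, 0, 0]],
  ],
)

```text
time: 4.63
tool_pos: [451.8, -191.0, 106.9]
tcp_rot: [-0.934, 1.563, -0.865]
contact_force: [0.7, 0.8, -1.1]
grip_width: 24.9
```

```bash
python3 - <<'E'
from h import *
go(462,-121.7,80,4)
d=cap('side'); cv2.imwrite('pics/s2.png',cv2.resize(d['color'][130:330,220:460],None,fx=3,fy=3,interpolation=cv2.INTER_CUBIC))
E
```

```text
pos [ 451.8 -191.   106.9] th 3.9 down [ 0.005 -0.006 -1.   ] w 24.9 F [ 0.7  0.8 -1.1] t 4.63 j6 -0.62
tool shift mm now [26.5 68.6 14.8] turn -0.1 | shift if turned first [26.5 68.6 14.9]
```

View pics/s2.png

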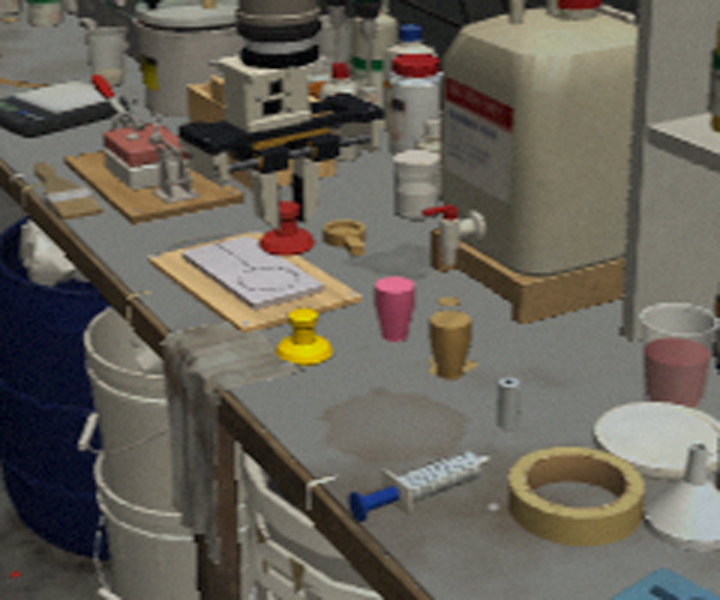

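>>> send_rows(
  commands=[
    [[0.005, 0.022, 0.005, 0, 0], [0.01, 0.022, 0.005, 0, 0], [0.01, 0.022, 0.005, 0, 0], [0, 0, 0, 0, 0], [0, 0, 0, 0, 0], [0, 0, 0, 0, 0]],
  ],
)

```text
time: 5.18
tool_pos: [463.2, -129.8, 80.5]
tcp_rot: [-0.959, 1.56, -0.9]
contact_force: [-0.5, 0.4, -1.1]
grip_width: 24.8
```

```bash
python3 - <<'E'
from h import *
go(462,-121.7,43.5,4)
E
```

```text
pos [ 463.2 -129.8   80.5] th 3.4 down [ 0.007 -0.008 -1.   ] w 24.8 F [-0.5  0.4 -1.1] t 5.18 j6 -0.48
tool shift mm now [37.   8.5 -0.9] turn -0.6 | shift if turned first [37.   8.5 -0.8]
```

>>> send_rows(
  commands=[
    [[0.012, 0.004, -0.0005, -0.5, 0], [0.012, 0.004, 0, 0, 0], [0, 0, 0, 0, 0], [0, 0, 0, 0, 0], [0, 0, 0, 0, 0]],
  ],
)

```text
time: 5.6
tool_pos: [463.9, -129.1, 57.9]
tcp_rot: [-0.87, 1.555, -0.809]
contact_force: [-0.0, -0.1, -0.3]
grip_width: 24.9
```

```bash
python3 - <<'E'
from h import *
go(462,-121.7,43,4)
E
```

```text
pos [ 463.9 -129.1   57.9] th 3.5 down [ 0.011 -0.012 -1.   ] w 24.9 F [-0.  -0.1 -0.3] t 5.6 j6 -0.48
tool shift mm now [14.8  7.6 -1.6] turn -0.5 | shift if turned first [14.8  7.7 -1.5]
```

>>> send_rows(
  commands=[
    [[0.005, 0.008, -0.0015, -0.5, 0], [0, 0, 0, 0, 0], [0, 0, 0, 0, 0]],
  ],
)

```text
time: 5.85
tool_pos: [462.7, -122.5, 54.0]
tcp_rot: [-0.822, 1.551, -0.753]
contact_force: [-0.6, -0.4, -0.9]
grip_width: 25.0
```

```bash
python3 - <<'E'
from h import *
go(462,-121.7,43,4)
E
```

```text
pos [ 462.7 -122.5   54. ] th 3.9 down [ 0.014 -0.013 -1.   ] w 25.0 F [-0.6 -0.4 -0.9] t 5.85 j6 -0.48
tool shift mm now [11.   1.  -0.8] turn -0.1 | shift if turned first [11.   1.  -0.8]
```

>>> send_rows(
  commands=[
    [[0.009, 0.001, -0.0007, 0, 0], [0, 0, 0, 0, 0], [0, 0, 0, 0, 0]],
  ],
)

```text
time: 6.1
tool_pos: [462.4, -121.5, 44.7]
tcp_rot: [-0.8, 1.55, -0.731]
contact_force: [0.2, -0.8, -0.9]
grip_width: 25.3
```

```bash
python3 - <<'E'
from h import *
go(462,-121.7,43,4)
E
```

```text
pos [ 462.4 -121.5   44.7] th 4.0 down [ 0.015 -0.014 -1.   ] w 25.3 F [ 0.2 -0.8 -0.9] t 6.1 j6 -0.48
tool shift mm now [ 1.7 -0.2 -0.4] turn -0.0 | shift if turned first [ 1.7 -0.2 -0.4]
```

>>> send_rows(
  commands=[
    [[0.002, 0, 0, 0, 0], [0, 0, 0, 0, 0]],
  ],
)

```text
time: 6.27
tool_pos: [462.8, -121.6, 43.0]
tcp_rot: [-0.798, 1.549, -0.729]
contact_force: [-1.6, 0.5, 2.4]
grip_width: 25.1
```

```bash
python3 - <<'E'
from h import *
go(462,-121.7,43,4)
d=cap('side'); cv2.imwrite('pics/s3.png',cv2.resize(d['color'][170:260,260:360],None,fx=6,fy=6,interpolation=cv2.INTER_CUBIC))
E
```

```text
pos [ 462.8 -121.6   43. ] th 4.0 down [ 0.016 -0.014 -1.   ] w 25.1 F [-1.6  0.5  2.4] t 6.27 j6 -0.48
tool shift mm now [-0.  -0.  -0.8] turn -0.0 | shift if turned first [-0.  -0.  -0.8]
```

View pics/s3.png

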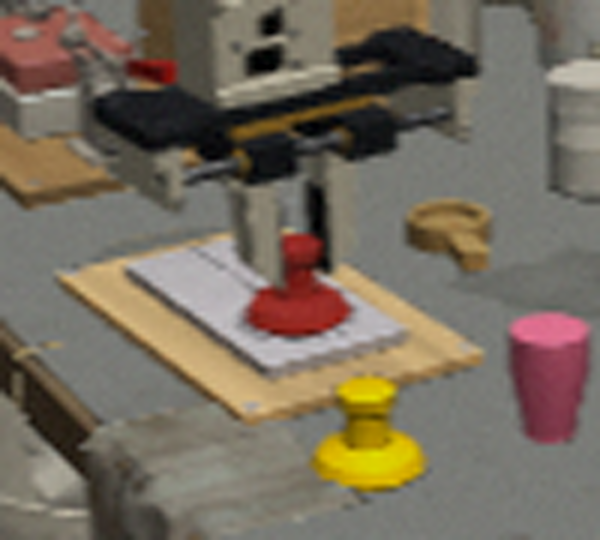

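Contact (2.4 N). Release slowly-opening and lift.

>>> send_rows(
  commands=[
    [[0, 0, 0, 0, 0.05], [0, 0, 0, 0, 0.06], [0, 0, 0, 0, 0.06], [0, 0, 0, 0, 0.06], [0, 0, 0, 0, 0.06], [-0.02, 0, 0, 0, 0.06], [-0.03, 0, 0, 0, 0.06], [-0.03, 0, 0, 0, 0.06], [0, 0, 0, 0, 0.06], [0, 0, 0, 0, 0.06]],
  ],
)

```text
time: 7.15
tool_pos: [461.0, -120.3, 124.8]
tcp_rot: [-0.832, 1.552, -0.763]
contact_force: [-0.1, -0.1, -0.8]
grip_width: 60.2
```

```bash
python3 - <<'E'
from h import *
go(596.6,-65,100,-9)
d=cap('side'); cv2.imwrite('pics/s4.png',cv2.resize(d['color'][170:260,260:360],None,fx=6,fy=6,interpolation=cv2.INTER_CUBIC))
d=cap('top'); cv2.imwrite('pics/t4.png',cv2.resize(d['color'][150:250,250:400],None,fx=5,fy=5,interpolation=cv2.INTER_CUBIC))
E
```

```text
pos [ 461.  -120.3  124.8] th 4.0 down [ 0.014 -0.013 -1.   ] w 60.2 F [-0.1 -0.1 -0.8] t 7.15 j6 -0.48
tool shift mm now [ 25.9  46.1 138.8] turn 13.0 | shift if turned first [ 25.9  76.1 124.9]
```

View pics/s4.png

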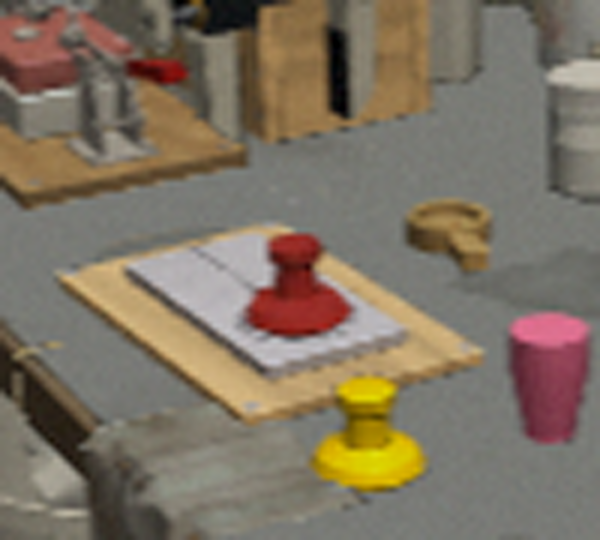

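View pics/t4.png

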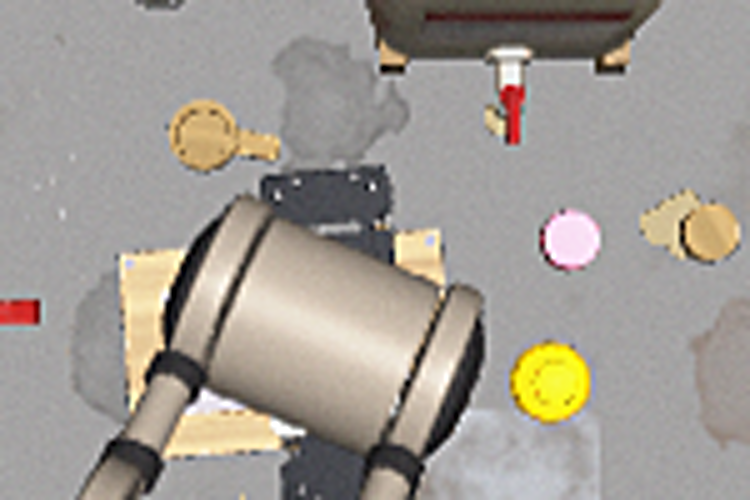

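>>> send_rows(
  commands=[
    [[0.003, 0.01, 0.027, 2.6, 0.05], [0.003, 0.011, 0.027, 2.6, 0.05], [0.003, 0.012, 0.027, 2.6, 0.05], [0.003, 0.013, 0.027, 2.6, 0.05], [0.003, 0.013, 0.025, 2.6, 0.05], [0, 0, 0, 0, 0.05], [0, 0, 0, 0, 0.05], [0, 0, 0, 0, 0.05]],
  ],
)

```text
time: 7.92
tool_pos: [594.6, -60.9, 96.6]
tcp_rot: [-2.054, 1.561, -2.224]
contact_force: [0.2, 0.1, -0.5]
grip_width: 49.9
```

```bash
python3 - <<'E'
from h import *
go(596.6,-65,50,-9)
E
```

```text
pos [594.6 -60.9  96.6] th -9.7 down [-0.006 -0.008 -1.   ] w 49.9 F [ 0.2  0.1 -0.5] t 7.92 j6 -0.05
tool shift mm now [46.6 -3.3  2.8] turn -0.7 | shift if turned first [46.6 -3.3  2.8]
```

>>> send_rows(
  commands=[
    [[0.02, -0.002, 0.0015, -0.7, 0.05], [0.026, -0.002, 0.0015, 0, 0.05], [0, 0, 0, 0, 0.05], [0, 0, 0, 0, 0.05], [0, 0, 0, 0, 0.05]],
  ],
)

```text
time: 8.33
tool_pos: [591.7, -67.6, 49.3]
tcp_rot: [-2.406, 1.558, -2.564]
contact_force: [-0.5, -0.7, -0.1]
grip_width: 49.9
```

```bash
python3 - <<'E'
from h import *
go(596.6,-65,4,-9)
d=cap('side'); cv2.imwrite('pics/s5.png',cv2.resize(d['color'][160:230,290:370],None,fx=7,fy=7,interpolation=cv2.INTER_CUBIC))
E
```

```text
pos [591.7 -67.6  49.3] th -9.0 down [-0.011 -0.007 -1.   ] w 49.9 F [-0.5 -0.7 -0.1] t 8.33 j6 -0.07
tool shift mm now [45.2  3.8  4.8] turn -0.0 | shift if turned first [45.2  3.8  4.8]
```

View pics/s5.png

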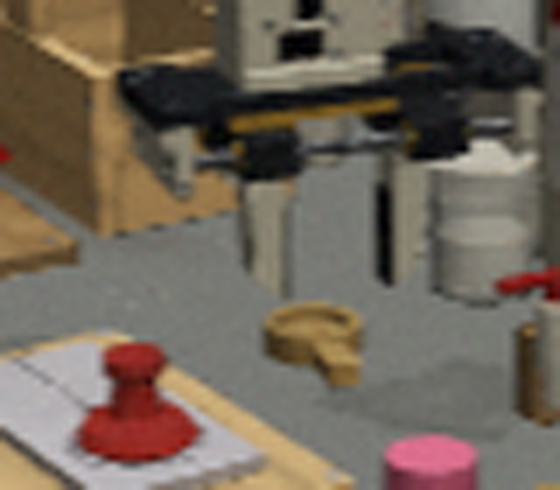

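>>> send_rows(
  commands=[
    [[0.025, 0.0025, 0.005, 0, 0.05], [0, 0, 0, 0, 0.05], [0, 0, 0, 0, 0.05], [0, 0, 0, 0, 0.05]],
  ],
)

```text
time: 8.72
tool_pos: [599.4, -67.2, 30.4]
tcp_rot: [-1.676, 1.561, -1.833]
contact_force: [0.4, 0.5, 0.7]
grip_width: 49.8
```

```bash
python3 - <<'E'
from h import *
go(596.6,-65.5,4,-9)
E
```

```text
pos [599.4 -67.2  30.4] th -9.0 down [-0.003 -0.009 -1.   ] w 49.8 F [0.4 0.5 0.7] t 8.72 j6 -0.07
tool shift mm now [26.4  1.5 -3. ] turn -0.0 | shift if turned first [26.4  1.5 -3. ]
```

>>> send_rows(
  commands=[
    [[0.018, 0.001, -0.002, 0, 0.05], [0, 0, 0, 0, 0.05], [0.006, 0, 0, 0, 0.05], [0, 0, 0, 0, 0.05], [0, 0, 0, 0, 0.05]],
  ],
)

```text
time: 9.13
tool_pos: [600.8, -67.0, 13.2]
tcp_rot: [-0.873, 1.557, -1.03]
contact_force: [-0.3, 0.8, -0.8]
grip_width: 50.3
```

```bash
python3 - <<'E'
from h import *
go(596.6,-65.5,4,-9)
d=cap('side'); cv2.imwrite('pics/s6.png',cv2.resize(d['color'][160:230,290:370],None,fx=7,fy=7,interpolation=cv2.INTER_CUBIC))
E
```

```text
pos [600.8 -67.   13.2] th -9.0 down [ 0.007 -0.012 -1.   ] w 50.3 F [-0.3  0.8 -0.8] t 9.13 j6 -0.07
tool shift mm now [ 9.1  0.9 -4.4] turn 0.0 | shift if turned first [ 9.1  0.9 -4.4]
```

View pics/s6.png

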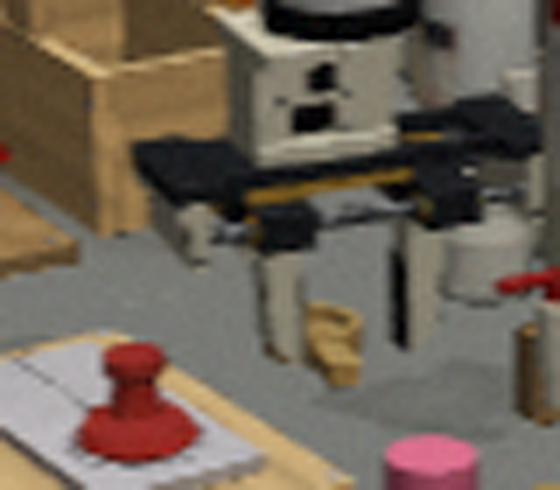

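>>> send_rows(
  commands=[
    [[0.009, 0.001, -0.0045, 0, 0.05], [0, 0, 0, 0, 0.05], [0, 0, 0, 0, 0.05]],
  ],
)

```text
time: 9.43
tool_pos: [596.7, -65.4, 4.5]
tcp_rot: [-0.789, 1.556, -0.946]
contact_force: [0.7, -0.3, -0.6]
grip_width: 49.7
```

```bash
python3 - <<'E'
from h import *
go(596.6,-65.5,4,-9)
E
```

```text
pos [596.7 -65.4   4.5] th -9.0 down [ 0.009 -0.012 -1.   ] w 49.7 F [ 0.7 -0.3 -0.6] t 9.43 j6 -0.07
tool shift mm now [ 0.5 -0.1 -0.1] turn 0.0 | shift if turned first [ 0.5 -0.1 -0.1]
```

>>> send_rows(
  commands=[
    [[0, 0, 0, 0, 0.0], [0, 0, 0, 0, 0.0], [0, 0, 0, 0, 0.0], [0, 0, 0, 0, 0.0], [0, 0, 0, 0, 0.0], [0, 0, 0, 0, 0.0], [0, 0, 0, 0, 0], [0, 0, 0, 0, 0]],
  ],
)

```text
time: 10.1
tool_pos: [596.6, -65.4, 4.5]
tcp_rot: [-0.815, 1.556, -0.972]
contact_force: [0.2, -0.9, -1.1]
grip_width: 15.6
```

```bash
python3 - <<'E'
from h import *
go(596.6,-65.5,4,-9)
E
```

```text
pos [596.6 -65.4   4.5] th -9.0 down [ 0.008 -0.012 -1.   ] w 15.6 F [ 0.2 -0.9 -1.1] t 10.1 j6 -0.07
tool shift mm now [ 0.5 -0.1  0. ] turn 0.0 | shift if turned first [ 0.5 -0.1  0. ]
```

>>> send_rows(
  commands=[
    [[-0.03, 0, 0, 0, 0], [-0.035, 0, 0, 0, 0], [-0.02, 0, 0, -2.6, 0], [0, 0, 0, -2.6, 0], [0, 0, 0, -2.6, 0], [0, 0, 0, -2.6, 0], [0, 0, 0, -2.6, 0], [0, 0, 0, 0, 0], [0, 0, 0, 0, 0]],
  ],
)

```text
time: 10.85
tool_pos: [595.3, -64.3, 93.1]
tcp_rot: [-1.129, 1.557, -1.05]
contact_force: [-0.1, -0.4, -0.4]
grip_width: 15.7
```

```bash
python3 - <<'E'
from h import *
go(459,-76,85,4.1)
d=cap('side'); cv2.imwrite('pics/s7.png',cv2.resize(d['color'][130:250,260:380],None,fx=5,fy=5,interpolation=cv2.INTER_CUBIC))
E
```

```text
pos [595.3 -64.3  93.1] th 4.5 down [ 0.007 -0.012 -1.   ] w 15.7 F [-0.1 -0.4 -0.4] t 10.85 j6 -0.3
tool shift mm now [   7.3   -0.8 -136.8] turn 0.4 | shift if turned first [   7.3   -1.9 -136.8]
```

View pics/s7.png

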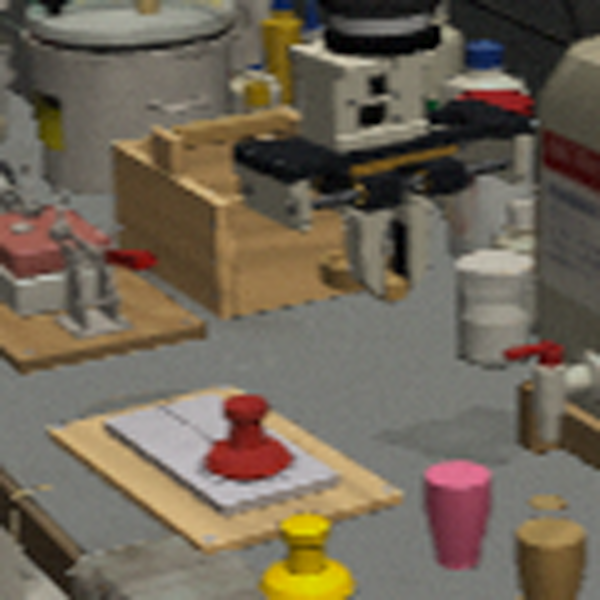

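>>> send_rows(
  commands=[
    [[0, 0, -0.027, 0.4, 0], [0, 0, -0.027, 0, 0], [0, 0, -0.027, 0, 0], [0, 0, -0.027, 0, 0], [0, 0, -0.027, 0, 0], [0, 0, 0, 0, 0], [0, 0, 0, 0, 0], [0, 0, 0, 0, 0]],
  ],
)

```text
time: 11.57
tool_pos: [454.7, -73.4, 90.4]
tcp_rot: [-1.144, 1.558, -1.081]
contact_force: [0.2, -0.4, -0.7]
grip_width: 15.4
```

```bash
python3 - <<'E'
from h import *
go(459,-76,50,4.1)
E
```

```text
pos [454.7 -73.4  90.4] th 3.6 down [ 0.006 -0.011 -1.   ] w 15.4 F [ 0.2 -0.4 -0.7] t 11.57 j6 -0.38
tool shift mm now [40.4 -2.4  4. ] turn -0.5 | shift if turned first [40.4 -2.4  3.9]
```

>>> send_rows(
  commands=[
    [[0.035, -0.0025, 0.004, -0.5, 0], [0, 0, 0, 0, 0], [0, 0, 0, 0, 0], [0, 0, 0, 0, 0]],
  ],
)

```text
time: 11.9
tool_pos: [463.4, -76.6, 55.2]
tcp_rot: [-1.012, 1.556, -0.942]
contact_force: [-0.7, 0.5, -0.4]
grip_width: 15.8
```

```bash
python3 - <<'E'
from h import *
go(459,-76,30,4.1)
E
```

```text
pos [463.4 -76.6  55.2] th 4.0 down [ 0.009 -0.012 -1.   ] w 15.8 F [-0.7  0.5 -0.4] t 11.9 j6 -0.38
tool shift mm now [25.1  1.2 -4.5] turn -0.1 | shift if turned first [25.1  1.2 -4.5]
```

>>> send_rows(
  commands=[
    [[0.025, 0.001, -0.006, 0, 0], [0, 0, 0, 0, 0], [0, 0, 0, 0, 0], [0, 0, 0, 0, 0]],
  ],
)

```text
time: 12.23
tool_pos: [461.9, -77.0, 35.4]
tcp_rot: [-0.77, 1.548, -0.699]
contact_force: [0.7, -1.0, -0.9]
grip_width: 15.9
```

```bash
python3 - <<'E'
from h import *
go(459,-76,22.5,4.1)
E
```

```text
pos [461.9 -77.   35.4] th 4.0 down [ 0.017 -0.015 -1.   ] w 15.9 F [ 0.7 -1.  -0.9] t 12.23 j6 -0.38
tool shift mm now [12.8  1.4 -3. ] turn -0.1 | shift if turned first [12.8  1.4 -3. ]
```

>>> send_rows(
  commands=[
    [[0.01, 0.001, -0.003, 0, 0], [0, 0, 0, 0, 0], [0, 0, 0, 0, 0], [0, 0, 0, 0, 0]],
  ],
)

```text
time: 12.57
tool_pos: [463.0, -77.3, 30.8]
tcp_rot: [-0.657, 1.539, -0.586]
contact_force: [-0.1, -0.0, 0.7]
grip_width: 15.7
```

```bash
python3 - <<'E'
from h import *
go(459,-76,22.5,4.1)
d=cap('side'); cv2.imwrite('pics/s8.png',cv2.resize(d['color'][180:250,260:350],None,fx=7,fy=7,interpolation=cv2.INTER_CUBIC))
E
```

```text
pos [463.  -77.3  30.8] th 4.1 down [ 0.026 -0.018 -0.999] w 15.7 F [-0.1 -0.   0.7] t 12.57 j6 -0.38
tool shift mm now [ 8.2  1.7 -4.1] turn -0.0 | shift if turned first [ 8.2  1.7 -4.1]
```

View pics/s8.png

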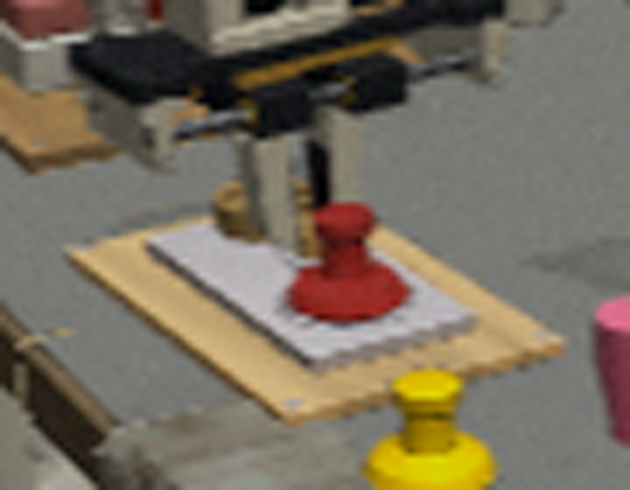

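>>> send_rows(
  commands=[
    [[0.007, 0.0015, -0.0045, 0, 0], [0, 0, 0, 0, 0], [0, 0, 0, 0, 0]],
  ],
)

```text
time: 12.87
tool_pos: [459.5, -76.5, 24.6]
tcp_rot: [-0.631, 1.536, -0.561]
contact_force: [0.3, 0.7, 0.2]
grip_width: 15.5
```

```bash
python3 - <<'E'
from h import *
go(459,-76,22.5,4.1)
E
```

```text
pos [459.5 -76.5  24.6] th 4.1 down [ 0.03  -0.019 -0.999] w 15.5 F [0.3 0.7 0.2] t 12.87 j6 -0.38
tool shift mm now [ 2.   0.6 -0.5] turn -0.0 | shift if turned first [ 2.   0.6 -0.5]
```

>>> send_rows(
  commands=[
    [[0.002, 0.0005, -0.0005, 0, 0], [0, 0, 0, 0, 0]],
  ],
)

```text
time: 13.03
tool_pos: [459.1, -76.2, 22.7]
tcp_rot: [-0.628, 1.535, -0.558]
contact_force: [-0.6, 0.6, 2.9]
grip_width: 15.8
```

```bash
python3 - <<'E'
from h import *
go(459,-76,22.5,4.1)
d=cap('side'); cv2.imwrite('pics/s9.png',cv2.resize(d['color'][180:250,260:350],None,fx=7,fy=7,interpolation=cv2.INTER_CUBIC))
E
```

```text
pos [459.1 -76.2  22.7] th 4.1 down [ 0.03  -0.019 -0.999] w 15.8 F [-0.6  0.6  2.9] t 13.03 j6 -0.38
tool shift mm now [ 0.2  0.2 -0.1] turn -0.0 | shift if turned first [ 0.2  0.2 -0.1]
```

View pics/s9.png

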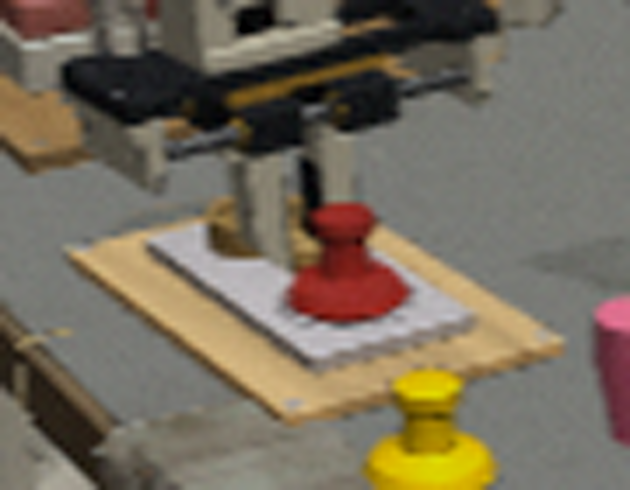

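>>> send_rows(
  commands=[
    [[0, 0, 0, 0, 0.045], [0, 0, 0, 0, 0.045], [0, 0, 0, 0, 0.045], [0, 0, 0, 0, 0.045], [-0.035, 0, 0, 0, 0.045], [-0.04, 0, 0, 0, 0.05], [-0.04, 0, 0, 0, 0.06], [0, 0, 0, 0, 0.07], [0, 0, 0, 0, 0.07]],
  ],
)

```text
time: 13.83
tool_pos: [454.1, -73.4, 139.7]
tcp_rot: [-0.697, 1.544, -0.627]
contact_force: [-0.7, 0.3, -0.7]
grip_width: 65.1
```

```bash
python3 - <<'E'
from h import *
go(531,-365.6,140,0)
d=cap('side'); cv2.imwrite('pics/s10.png',cv2.resize(d['color'][180:250,260:350],None,fx=7,fy=7,interpolation=cv2.INTER_CUBIC))
E
```

```text
pos [454.1 -73.4 139.7] th 4.0 down [ 0.022 -0.016 -1.   ] w 65.1 F [-0.7  0.3 -0.7] t 13.83 j6 -0.39
tool shift mm now [   6.  -296.8   56.2] turn 4.0 | shift if turned first [   6.  -292.1   76.9]
```

View pics/s10.png

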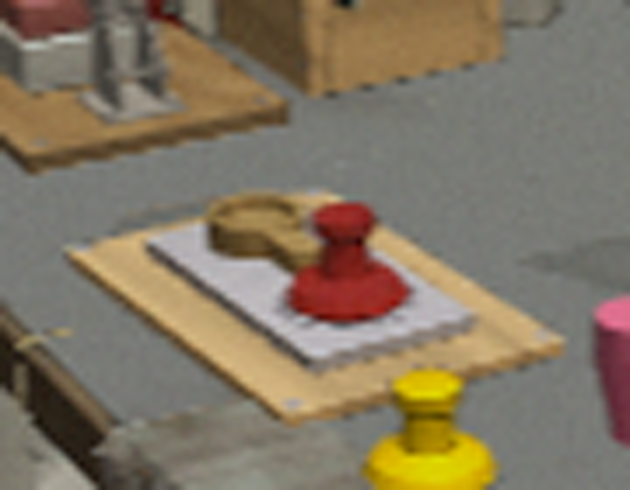

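>>> send_rows(
  commands=[
    [[0, -0.035, 0.001, 0.5, 0.07], [0, -0.04, 0.002, 0.5, 0.07], [0, -0.04, 0.005, 0.5, 0.07], [0, -0.04, 0.007, 0.5, 0.07], [0, -0.04, 0.008, 0.5, 0.07], [0, -0.04, 0.013, 0.5, 0.07], [0, -0.04, 0.018, 0.5, 0.07], [0, -0.01, 0.015, 0.5, 0.07], [0, 0, 0, 0, 0.07], [0, 0, 0, 0, 0.07]],
  ],
)

```text
time: 14.72
tool_pos: [530.7, -361.1, 129.8]
tcp_rot: [-0.5, 1.563, -0.5]
contact_force: [-0.6, 0.3, -0.3]
grip_width: 69.7
```

```bash
python3 - <<'E'
from h import *
go(531,-365.6,70,0)
d=cap('top'); cv2.imwrite('pics/t11.png',cv2.resize(d['color'][160:245,260:400],None,fx=5.5,fy=5.5,interpolation=cv2.INTER_CUBIC))
import pickle; pickle.dump(d,open('t11.pkl','wb'))
E
```

```text
pos [ 530.7 -361.1  129.8] th 0.0 down [ 0.007 -0.004 -1.   ] w 69.7 F [-0.6  0.3 -0.3] t 14.72 j6 -0.72
tool shift mm now [59.8 -4.2 -0. ] turn 0.0 | shift if turned first [59.8 -4.2 -0. ]
```

View pics/t11.png

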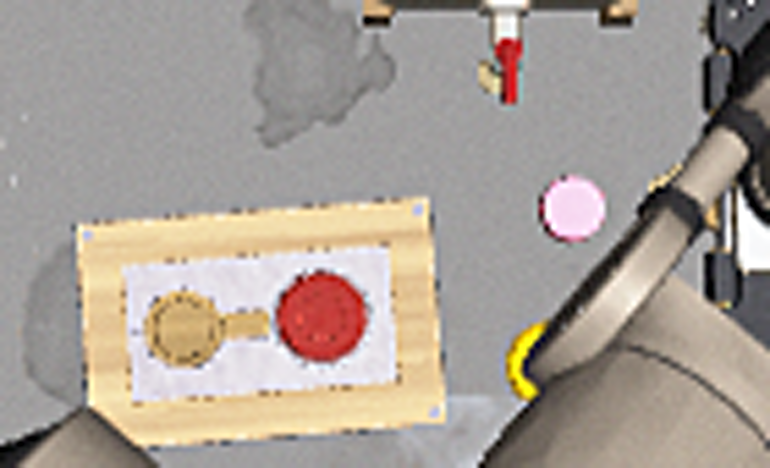

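```bash
python3 - <<'E'
from h import *
import pickle
d=pickle.load(open('t11.pkl','rb'))
A=lambda p,z:world(d,((p[0]+.5)/5.5-.5+260,(p[1]+.5)/5.5-.5+160),z).round(1)
print('cup',A((184,329),34),'knob',A((322,316),22),'end',A((269,323),32))
c=[A(p,9) for p in [(78,226),(427,199),(446,422)]];print(c,(c[0]+c[2])/2)
E
```

```text
cup [456.3 -37.6  34. ] knob [ 463.7 -121.2   22. ] end [459.6 -89.1  32. ]
[array([520.9,  30. ,   9. ]), array([ 536.3, -186.9,    9. ]), array([ 397.8, -197.4,    9. ])] [459.35 -83.7    9.  ]
```

>>> send_rows(
  commands=[
    [[0.03, -0.002, -0.001, 0, 0.07], [0.025, -0.002, -0.002, 0, 0.07], [0, 0, 0, 0, 0.07], [0, 0, 0, 0, 0.07], [0, 0, 0, 0, 0.07]],
  ],
)

```text
time: 15.18
tool_pos: [525.5, -358.2, 73.3]
tcp_rot: [0.203, 1.568, 0.209]
contact_force: [-1.1, 0.1, 0.0]
grip_width: 69.8
```

```bash
python3 - <<'E'
from h import *
go(531,-365.6,28,0)
d=cap('side'); cv2.imwrite('pics/s12.png',cv2.resize(d['color'][190:270,320:420],None,fx=7,fy=7,interpolation=cv2.INTER_CUBIC))
E
```

```text
pos [ 525.5 -358.2   73.3] th 0.3 down [ 0.003  0.001 -1.   ] w 69.8 F [-1.1  0.1  0. ] t 15.18 j6 -0.73
tool shift mm now [45.4 -7.4  5.3] turn 0.3 | shift if turned first [45.4 -7.4  5.3]
```

View pics/s12.png

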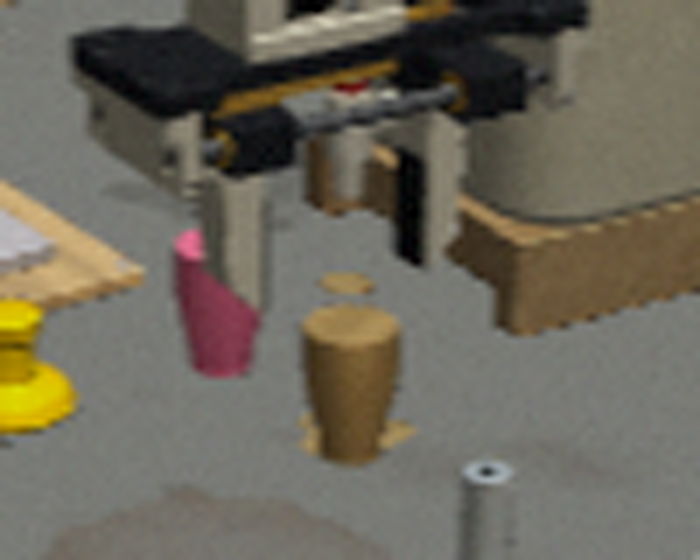

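```bash
python3 - <<'E'
from h import *
d=cap('side')
for p in [(531,-365.6,56),(531,-365.6,0),(523,-468.7,42)]:
  u=proj(d,p); print(((u-[320,190])*7).round())
E
```

```text
[347. 323.]
[345. 451.]
[480. 468.]
```

>>> send_rows(
  commands=[
    [[0.022, -0.008, 0.005, 0, 0.07], [0, 0, 0, 0, 0.07], [0, 0, 0, 0, 0.07], [0, 0, 0, 0, 0.07]],
  ],
)

```text
time: 15.62
tool_pos: [534.1, -367.8, 58.5]
tcp_rot: [-0.553, 1.557, -0.546]
contact_force: [-0.5, 1.4, -0.5]
grip_width: 70.0
```

```bash
python3 - <<'E'
from h import *
go(531,-365.6,28,0)
E
```

```text
pos [ 534.1 -367.8   58.5] th 0.4 down [ 0.012 -0.007 -1.   ] w 70.0 F [-0.5  1.4 -0.5] t 15.62 j6 -0.73
tool shift mm now [30.4  2.4 -3.4] turn 0.4 | shift if turned first [30.4  2.4 -3.4]
```

>>> send_rows(
  commands=[
    [[0.028, 0.003, -0.007, 0.4, 0.07], [0, 0, 0, 0, 0.07], [0, 0, 0, 0, 0.07], [0, 0, 0, 0, 0.07]],
  ],
)

```text
time: 15.95
tool_pos: [529.6, -366.2, 36.5]
tcp_rot: [-0.605, 1.549, -0.604]
contact_force: [-0.7, -0.2, -0.2]
grip_width: 69.9
```

```bash
python3 - <<'E'
from h import *
go(531,-365.6,28,0)
E
```

```text
pos [ 529.6 -366.2   36.5] th 0.1 down [ 0.018 -0.012 -1.   ] w 69.9 F [-0.7 -0.2 -0.2] t 15.95 j6 -0.73
tool shift mm now [8.5 0.7 1.2] turn 0.1 | shift if turned first [8.5 0.7 1.2]
```

>>> send_rows(
  commands=[
    [[0.009, 0.0005, 0, 0, 0.065], [0, 0, 0, 0, 0.06], [0, 0, 0, 0, 0.0], [0, 0, 0, 0, 0.0], [0, 0, 0, 0, 0.0], [0, 0, 0, 0, 0.0], [0, 0, 0, 0, 0.0], [0, 0, 0, 0, 0.0], [0, 0, 0, 0, 0.0], [0, 0, 0, 0, 0.0]],
  ],
)

```text
time: 16.78
tool_pos: [532.2, -367.4, 31.4]
tcp_rot: [-0.631, 1.542, -0.63]
contact_force: [0.6, 0.1, -0.0]
grip_width: 37.3
```

```bash
python3 - <<'E'
from h import *
go(456.3,-37.8,150,4)
E
```

```text
pos [ 532.2 -367.4   31.4] th 0.1 down [ 0.023 -0.017 -1.   ] w 37.3 F [ 0.6  0.1 -0. ] t 16.78 j6 -0.73
tool shift mm now [-125.8  327.7  -72.6] turn -3.9 | shift if turned first [-125.8  331.8  -50.1]
```

>>> send_rows(
  commands=[
    [[-0.03, 0, 0, 0, 0], [-0.04, 0, 0, 0, 0], [-0.04, 0, 0, 0, 0], [0, 0.03, -0.01, -0.6, 0], [0, 0.038, -0.01, -0.6, 0], [0, 0.038, -0.008, -0.6, 0], [0, 0.038, -0.006, -0.6, 0], [0, 0.038, -0.005, -0.6, 0], [0, 0.038, -0.004, -0.6, 0], [0, 0.038, -0.002, -0.4, 0]],
  ],
)

```text
time: 17.62
tool_pos: [474.5, -107.9, 140.3]
tcp_rot: [-0.701, 1.536, -0.638]
contact_force: [0.8, 0.2, -1.2]
grip_width: 37.2
```

```bash
python3 - <<'E'
from h import *
go(456.3,-37.8,130,4)
E
```

```text
pos [ 474.5 -107.9  140.3] th 3.6 down [ 0.028 -0.021 -0.999] w 37.2 F [ 0.8  0.2 -1.2] t 17.62 j6 -0.43
tool shift mm now [  8.3  71.3 -14. ] turn -0.4 | shift if turned first [  8.3  71.4 -13.5]
```

>>> send_rows(
  commands=[
    [[0, 0.03, -0.006, -0.4, 0], [0, 0.025, -0.004, 0, 0], [0, 0, 0, 0, 0], [0, 0, 0, 0, 0], [0, 0, 0, 0, 0]],
  ],
)

```text
time: 18.03
tool_pos: [457.6, -44.2, 139.6]
tcp_rot: [-0.672, 1.537, -0.593]
contact_force: [-0.5, -0.1, -0.7]
grip_width: 37.5
```

```bash
python3 - <<'E'
from h import *
go(456.3,-37.8,85,4)
d=cap('side'); cv2.imwrite('pics/s13.png',cv2.resize(d['color'][140:250,250:350],None,fx=5.4,fy=5.4,interpolation=cv2.INTER_CUBIC))
E
```

```text
pos [457.6 -44.2 139.6] th 4.5 down [ 0.028 -0.019 -0.999] w 37.5 F [-0.5 -0.1 -0.7] t 18.03 j6 -0.33
tool shift mm now [54.4  7.7 -2.2] turn 0.5 | shift if turned first [54.4  7.7 -2.3]
```

View pics/s13.png

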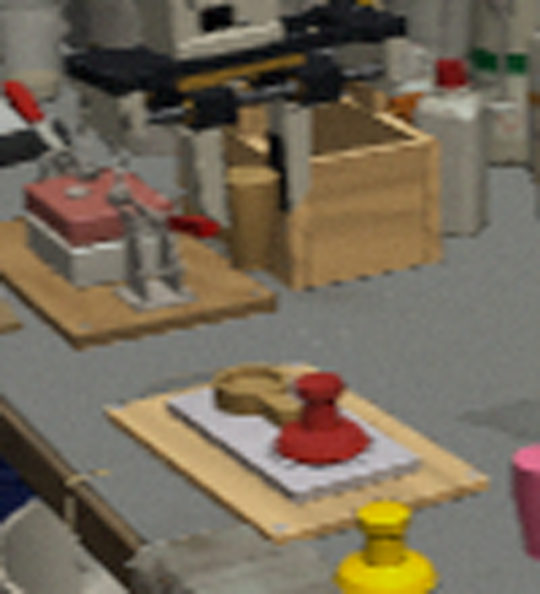

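>>> send_rows(
  commands=[
    [[0.025, 0.004, -0.003, 0.4, 0], [0.025, 0.004, -0.004, 0, 0], [0, 0, 0, 0, 0], [0, 0, 0, 0, 0], [0, 0, 0, 0, 0]],
  ],
)

```text
time: 18.5
tool_pos: [455.5, -43.9, 89.8]
tcp_rot: [-0.633, 1.53, -0.569]
contact_force: [-0.6, 0.2, 0.5]
grip_width: 37.6
```

```bash
python3 - <<'E'
from h import *
go(456.3,-37.8,70,4)
E
```

```text
pos [455.5 -43.9  89.8] th 3.7 down [ 0.034 -0.022 -0.999] w 37.6 F [-0.6  0.2  0.5] t 18.5 j6 -0.31
tool shift mm now [19.7  6.5  0.5] turn -0.3 | shift if turned first [19.7  6.5  0.5]
```

>>> send_rows(
  commands=[
    [[0.019, 0.0075, -0.002, -0.3, 0], [0, 0, 0, 0, 0], [0, 0, 0, 0, 0], [0, 0, 0, 0, 0]],
  ],
)

```text
time: 18.83
tool_pos: [457.9, -40.0, 74.8]
tcp_rot: [-0.594, 1.523, -0.527]
contact_force: [0.3, 0.4, 0.2]
grip_width: 37.2
```

```bash
python3 - <<'E'
from h import *
go(456.3,-37.8,57.5,4)
d=cap('side'); cv2.imwrite('pics/s14.png',cv2.resize(d['color'][170:240,260:350],None,fx=7,fy=7,interpolation=cv2.INTER_CUBIC))
E
```

```text
pos [457.9 -40.   74.8] th 3.8 down [ 0.042 -0.024 -0.999] w 37.2 F [0.3 0.4 0.2] t 18.83 j6 -0.3
tool shift mm now [17.2  2.8 -2.1] turn -0.2 | shift if turned first [17.2  2.8 -2.1]
```

View pics/s14.png

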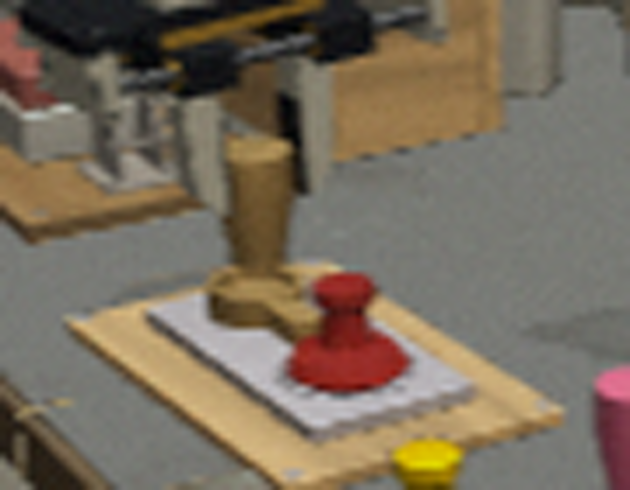

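>>> send_rows(
  commands=[
    [[0.009, 0.002, -0.003, 0, 0], [0, 0, 0, 0, 0], [0, 0, 0, 0, 0]],
  ],
)

```text
time: 19.13
tool_pos: [457.9, -39.7, 68.9]
tcp_rot: [-0.561, 1.516, -0.495]
contact_force: [0.4, -0.5, -0.1]
grip_width: 37.5
```

```bash
python3 - <<'E'
from h import *
go(456,-38.5,57.5,4)
E
```

```text
pos [457.9 -39.7  68.9] th 3.8 down [ 0.048 -0.026 -0.998] w 37.5 F [ 0.4 -0.5 -0.1] t 19.13 j6 -0.3
tool shift mm now [11.2  1.7 -2.4] turn -0.2 | shift if turned first [11.2  1.7 -2.4]
```

>>> send_rows(
  commands=[
    [[0.004, 0.0015, -0.002, 0, 0], [0.004, 0, -0.001, 0, 0], [0.003, 0, 0, 0, 0], [0.001, 0, 0, 0, 0], [0.0005, 0, 0, 0, 0]],
  ],
)

```text
time: 19.55
tool_pos: [456.7, -39.3, 57.2]
tcp_rot: [-0.548, 1.512, -0.482]
contact_force: [-2.2, -0.8, 10.5]
grip_width: 37.1
```

```bash
python3 - <<'E'
from h import *
go(456,-38.5,57.5,4)
d=cap('side'); cv2.imwrite('pics/s15.png',cv2.resize(d['color'][170:240,260:350],None,fx=7,fy=7,interpolation=cv2.INTER_CUBIC))
E
```

```text
pos [456.7 -39.3  57.2] th 3.8 down [ 0.052 -0.027 -0.998] w 37.1 F [-2.2 -0.8 10.5] t 19.55 j6 -0.29
tool shift mm now [-0.3  0.8 -0.7] turn -0.2 | shift if turned first [-0.3  0.8 -0.7]
```

View pics/s15.png

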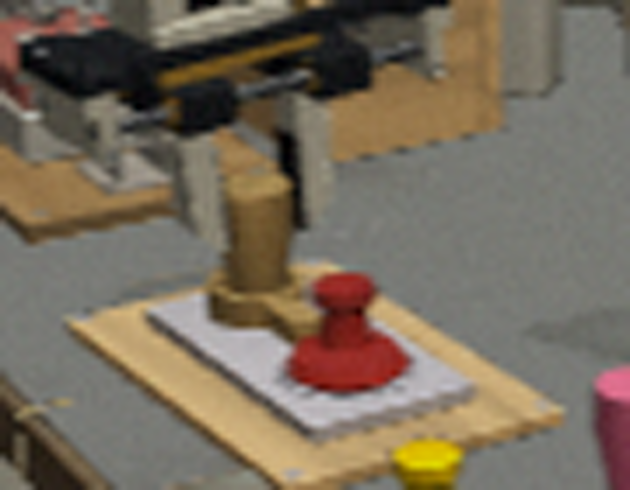

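>>> send_rows(
  commands=[
    [[0, 0, 0, 0, 0.065], [0, 0, 0, 0, 0.065], [0, 0, 0, 0, 0.065], [0, 0, 0, 0, 0.065], [0, 0, 0, 0, 0.065], [-0.02, 0, 0.001, 0, 0.065], [-0.035, 0, 0.002, 0, 0.065], [-0.035, 0, 0.002, 0, 0.065], [0, 0, 0, 0, 0.065], [0, 0, 0, 0, 0.065]],
  ],
)

```text
time: 20.43
tool_pos: [456.2, -36.2, 149.7]
tcp_rot: [-0.565, 1.516, -0.499]
contact_force: [-1.1, 0.2, -0.8]
grip_width: 65.5
```

```bash
python3 - <<'E'
from h import *
go(523,-468.7,140,0)
d=cap('side'); cv2.imwrite('pics/s16.png',cv2.resize(d['color'][170:240,260:350],None,fx=7,fy=7,interpolation=cv2.INTER_CUBIC))
E
```

```text
pos [456.2 -36.2 149.7] th 3.8 down [ 0.048 -0.026 -0.999] w 65.5 F [-1.1  0.2 -0.8] t 20.43 j6 -0.29
tool shift mm now [  24.1 -435.4   37.4] turn 3.8 | shift if turned first [  24.1 -432.    66.3]
```

View pics/s16.png

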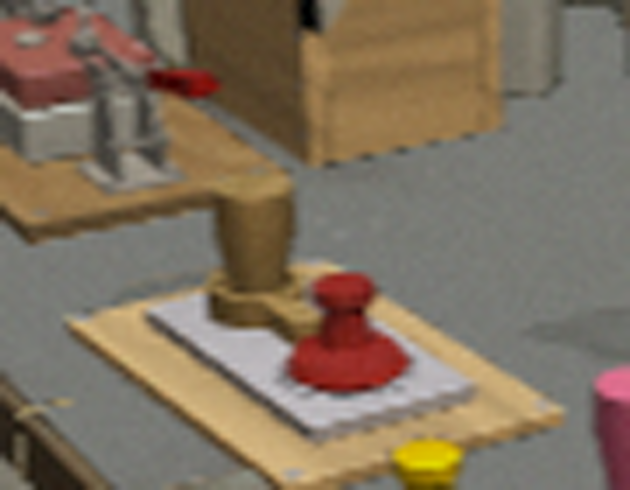

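>>> send_rows(
  commands=[
    [[0, -0.03, 0, 0, 0.06], [0, -0.04, 0.002, 0.5, 0.06], [0, -0.04, 0.002, 0.5, 0.06], [0, -0.04, 0.004, 0.5, 0.06], [0, -0.04, 0.005, 0.5, 0.06], [0, -0.04, 0.005, 0.5, 0.05], [0, -0.04, 0.008, 0.5, 0.05], [0, -0.04, 0.009, 0.4, 0.05], [0, -0.04, 0.009, 0.4, 0.05], [0, -0.04, 0.009, 0, 0.05]],
  ],
)

```text
time: 21.32
tool_pos: [518.7, -427.8, 146.6]
tcp_rot: [-0.329, 1.537, -0.322]
contact_force: [1.2, -0.2, -0.5]
grip_width: 49.9
```

```bash
python3 - <<'E'
from h import *
go(523,-468.7,140,0)
E
```

```text
pos [ 518.7 -427.8  146.6] th 0.4 down [ 0.032 -0.011 -0.999] w 49.9 F [ 1.2 -0.2 -0.5] t 21.32 j6 -0.82
tool shift mm now [  7.1 -40.8   3.9] turn 0.4 | shift if turned first [  7.1 -40.8   4.1]
```

>>> send_rows(
  commands=[
    [[0, -0.02, 0.001, 0.4, 0.05], [0, -0.01, 0, 0, 0.05], [0, -0.005, 0, 0, 0.05], [-0.03, 0, 0, 0, 0.05], [0, 0, 0, 0, 0.05], [0, 0, 0, 0, 0.05]],
  ],
)

```text
time: 21.82
tool_pos: [514.7, -471.3, 162.2]
tcp_rot: [0.023, 1.55, 0.013]
contact_force: [-1.1, 0.2, -0.9]
grip_width: 49.8
```

```bash
python3 - <<'E'
from h import *
go(523,-468.7,100,0)
E
```

```text
pos [ 514.7 -471.3  162.2] th -0.6 down [ 0.02  0.   -1.  ] w 49.8 F [-1.1  0.2 -0.9] t 21.82 j6 -0.85
tool shift mm now [62.4  2.6  7. ] turn -0.6 | shift if turned first [62.4  2.6  7.1]
```

>>> send_rows(
  commands=[
    [[-0.03, 0, 0, 0, 0.05], [0, 0, 0, 0, 0.05], [-0.03, 0, 0, 0, 0.05], [0, 0, 0, 0, 0.05], [0, 0, 0, 0, 0.05]],
  ],
)

```text
time: 22.23
tool_pos: [513.9, -467.5, 220.0]
tcp_rot: [0.275, 1.553, 0.269]
contact_force: [0.1, 0.3, -0.9]
grip_width: 50.0
```

```bash
python3 - <<'E'
from h import *
go(523,-468.7,70,0)
E
```

```text
pos [ 513.9 -467.5  220. ] th -0.4 down [ 0.017  0.005 -1.   ] w 50.0 F [ 0.1  0.3 -0.9] t 22.23 j6 -0.85
tool shift mm now [150.1  -1.8   6.5] turn -0.4 | shift if turned first [150.1  -1.9   6.5]
```

>>> send_rows(
  commands=[
    [[0.02, -0.0005, 0.001, -0.4, 0.05], [0.03, 0, 0.001, 0, 0.05], [0.03, 0, 0, 0, 0.05], [0.03, 0, 0, 0, 0.05], [0.02, 0, 0, 0, 0.05], [0.01, 0, 0, 0, 0.05], [0.005, 0, 0, 0, 0.05], [0.002, 0, 0, 0, 0.05], [0, 0, 0, 0, 0.05]],
  ],
)

```text
time: 22.98
tool_pos: [522.7, -465.6, 69.2]
tcp_rot: [-0.136, 1.545, -0.131]
contact_force: [0.4, 0.5, -1.1]
grip_width: 49.9
```

```bash
python3 - <<'E'
from h import *
go(523,-468.7,22,0)
d=cap('side'); cv2.imwrite('pics/s17.png',cv2.resize(d['color'][200:280,340:440],None,fx=7,fy=7,interpolation=cv2.INTER_CUBIC))
for p in [(523,-468.7,42),(523,-468.7,0)]:
  print(((proj(d,p)-[340,200])*7).round())
E
```

```text
pos [ 522.7 -465.6   69.2] th 0.3 down [ 0.025 -0.003 -1.   ] w 49.9 F [ 0.4  0.5 -1.1] t 22.98 j6 -0.86
tool shift mm now [47.2 -3.  -0.9] turn 0.3 | shift if turned first [47.2 -3.  -0.9]
[340. 398.]
[337. 500.]
```

View pics/s17.png

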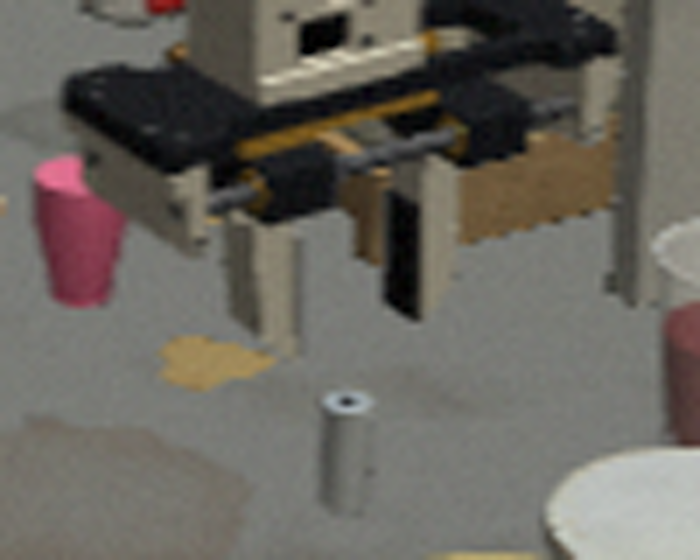

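>>> send_rows(
  commands=[
    [[0.012, -0.002, 0, 0.3, 0.05], [0.016, -0.001, 0, 0, 0.05], [0.01, 0, 0, 0, 0.05], [0.005, 0, 0, 0, 0.05], [0.002, 0, 0, 0, 0.05], [0.001, 0, 0, 0, 0.05], [0, 0, 0, 0, 0.05]],
  ],
)

```text
time: 23.62
tool_pos: [526.9, -472.8, 26.9]
tcp_rot: [-0.37, 1.535, -0.371]
contact_force: [-0.3, 0.4, 0.5]
grip_width: 50.1
```

```bash
python3 - <<'E'
from h import *
go(524,-469,22,0)
E
```

```text
pos [ 526.9 -472.8   26.9] th -0.0 down [ 0.034 -0.013 -0.999] w 50.1 F [-0.3  0.4  0.5] t 23.62 j6 -0.86
tool shift mm now [ 4.8  3.8 -3. ] turn -0.0 | shift if turned first [ 4.8  3.9 -3. ]
```

>>> send_rows(
  commands=[
    [[0.003, 0.004, -0.003, 0, 0.05], [0, 0, 0, 0, 0.05], [0, 0, 0, 0, 0.05]],
  ],
)

```text
time: 23.87
tool_pos: [524.2, -469.0, 24.9]
tcp_rot: [-0.396, 1.533, -0.397]
contact_force: [-0.4, -0.9, -0.3]
grip_width: 49.9
```

```bash
python3 - <<'E'
from h import *
go(524,-469,22,0)
E
```

```text
pos [ 524.2 -469.    24.9] th -0.0 down [ 0.035 -0.015 -0.999] w 49.9 F [-0.4 -0.9 -0.3] t 23.87 j6 -0.85
tool shift mm now [ 2.8 -0.  -0.3] turn -0.0 | shift if turned first [ 2.8 -0.  -0.3]
```

>>> send_rows(
  commands=[
    [[0, 0, 0, 0, 0.0], [0, 0, 0, 0, 0.0], [0, 0, 0, 0, 0.0], [0, 0, 0, 0, 0.0], [0, 0, 0, 0, 0.0], [0, 0, 0, 0, 0.0], [0, 0, 0, 0, 0], [0, 0, 0, 0, 0]],
  ],
)

```text
time: 24.53
tool_pos: [524.6, -469.3, 26.3]
tcp_rot: [-0.418, 1.531, -0.419]
contact_force: [-0.6, -1.0, 0.6]
grip_width: 17.0
```

```bash
python3 - <<'E'
from h import *
go(463,-121.5,160,4)
d=cap('side'); cv2.imwrite('pics/s18.png',cv2.resize(d['color'][200:280,340:440],None,fx=7,fy=7,interpolation=cv2.INTER_CUBIC))
E
```

```text
pos [ 524.6 -469.3   26.3] th -0.0 down [ 0.037 -0.016 -0.999] w 17.0 F [-0.6 -1.   0.6] t 24.53 j6 -0.85
tool shift mm now [-141.5  345.5  -56.9] turn -4.0 | shift if turned first [-141.5  348.7  -32.4]
```

View pics/s18.png

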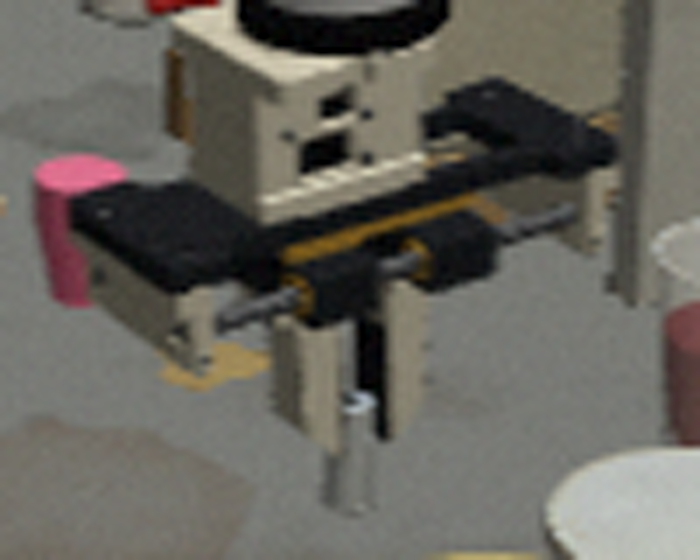

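>>> send_rows(
  commands=[
    [[-0.02, 0, 0, 0, 0], [-0.035, 0, 0, 0, 0], [-0.035, 0, 0, 0, 0], [-0.035, 0.005, -0.003, 0, 0], [0, 0.03, -0.008, -0.6, 0], [0, 0.038, -0.008, -0.7, 0], [0, 0.038, -0.007, -0.7, 0], [0, 0.038, -0.005, -0.7, 0], [0, 0.038, -0.004, -0.7, 0], [0, 0.038, -0.003, -0.6, 0]],
  ],
)

```text
time: 25.42
tool_pos: [473.3, -243.1, 149.8]
tcp_rot: [-0.533, 1.526, -0.471]
contact_force: [0.9, -0.4, 0.2]
grip_width: 16.9
```

```bash
python3 - <<'E'
from h import *
go(463,-121.5,140,4)
E
```

```text
pos [ 473.3 -243.1  149.8] th 3.6 down [ 0.04  -0.02  -0.999] w 16.9 F [ 0.9 -0.4  0.2] t 25.42 j6 -0.69
tool shift mm now [  6.9 122.2  -3.1] turn -0.4 | shift if turned first [  6.9 122.2  -2.2]
```

>>> send_rows(
  commands=[
    [[0, 0.035, 0, -0.4, 0], [0, 0.03, 0, 0, 0], [0, 0.02, 0, 0, 0], [0, 0.01, 0, 0, 0], [0, 0.005, 0, 0, 0], [0, 0.002, 0, 0, 0], [0, 0, 0, 0, 0], [0, 0, 0, 0, 0]],
  ],
)

```text
time: 26.08
tool_pos: [464.0, -131.3, 148.7]
tcp_rot: [-0.522, 1.525, -0.446]
contact_force: [-0.1, -0.7, -0.9]
grip_width: 16.9
```

```bash
python3 - <<'E'
from h import *
go(463,-121.5,110,4)
d=cap('side'); cv2.imwrite('pics/s19.png',cv2.resize(d['color'][150:240,260:350],None,fx=6,fy=6,interpolation=cv2.INTER_CUBIC))
E
```

```text
pos [ 464.  -131.3  148.7] th 4.3 down [ 0.041 -0.02  -0.999] w 16.9 F [-0.1 -0.7 -0.9] t 26.08 j6 -0.51
tool shift mm now [38.5 10.7 -1.8] turn 0.3 | shift if turned first [38.5 10.7 -1.8]
```

View pics/s19.png

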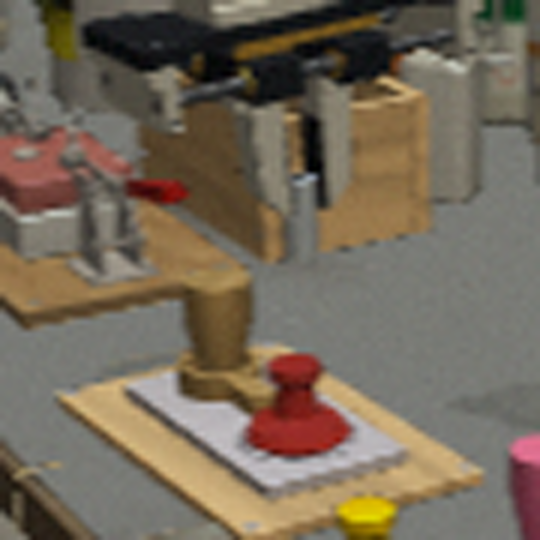

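>>> send_rows(
  commands=[
    [[0.012, 0.005, -0.001, 0.3, 0], [0.014, 0.004, -0.001, 0, 0], [0.008, 0.001, -0.001, 0, 0], [0.004, 0, 0, 0, 0], [0.002, 0, 0, 0, 0], [0, 0, 0, 0, 0], [0, 0, 0, 0, 0]],
  ],
)

```text
time: 26.72
tool_pos: [463.8, -128.6, 107.2]
tcp_rot: [-0.534, 1.522, -0.472]
contact_force: [1.0, 0.3, 0.3]
grip_width: 17.0
```

```bash
python3 - <<'E'
from h import *
go(463,-122,95,4)
E
```

```text
pos [ 463.8 -128.6  107.2] th 3.6 down [ 0.043 -0.022 -0.999] w 17.0 F [1.  0.3 0.3] t 26.72 j6 -0.49
tool shift mm now [12.   6.9 -0.9] turn -0.4 | shift if turned first [12.   6.9 -0.9]
```

>>> send_rows(
  commands=[
    [[0.009, 0.007, -0.001, -0.4, 0], [0, 0, 0, 0, 0], [0, 0, 0, 0, 0], [0, 0, 0, 0, 0]],
  ],
)

```text
time: 27.05
tool_pos: [464.3, -123.3, 99.8]
tcp_rot: [-0.542, 1.518, -0.473]
contact_force: [-0.4, 0.6, -0.3]
grip_width: 17.1
```

```bash
python3 - <<'E'
from h import *
go(463,-122,88,4)
d=cap('side'); cv2.imwrite('pics/s20.png',cv2.resize(d['color'][170:230,280:340],None,fx=9,fy=9,interpolation=cv2.INTER_CUBIC))
E
```

```text
pos [ 464.3 -123.3   99.8] th 4.0 down [ 0.047 -0.024 -0.999] w 17.1 F [-0.4  0.6 -0.3] t 27.05 j6 -0.48
tool shift mm now [11.7  1.7 -1.8] turn -0.0 | shift if turned first [11.7  1.7 -1.8]
```

View pics/s20.png

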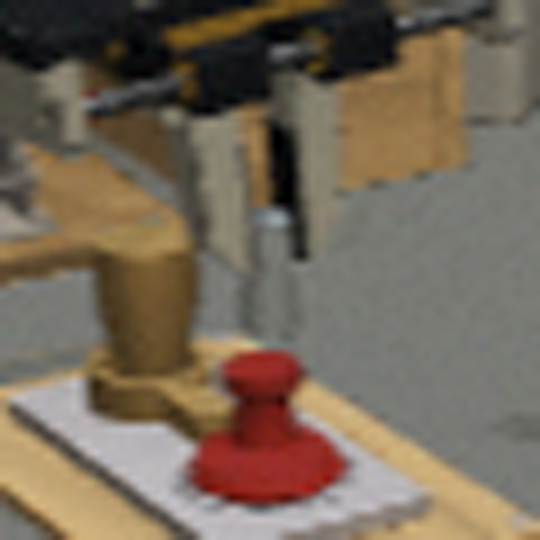

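>>> send_rows(
  commands=[
    [[0.006, 0.002, -0.003, 0, 0], [0.003, 0, -0.001, 0, 0], [0, 0, 0, 0, 0], [0, 0, 0, 0, 0]],
  ],
)

```text
time: 27.43
tool_pos: [461.1, -122.4, 90.9]
tcp_rot: [-0.541, 1.515, -0.473]
contact_force: [1.2, 0.3, 0.4]
grip_width: 17.1
```

```bash
python3 - <<'E'
from h import *
go(462.3,-122,88,4)
d=cap('side'); cv2.imwrite('pics/s21.png',cv2.resize(d['color'][170:230,280:340],None,fx=9,fy=9,interpolation=cv2.INTER_CUBIC))
E
```

```text
pos [ 461.1 -122.4   90.9] th 3.9 down [ 0.049 -0.025 -0.998] w 17.1 F [1.2 0.3 0.4] t 27.43 j6 -0.48
tool shift mm now [3.  0.4 1.1] turn -0.1 | shift if turned first [3.  0.4 1.1]
```

View pics/s21.png

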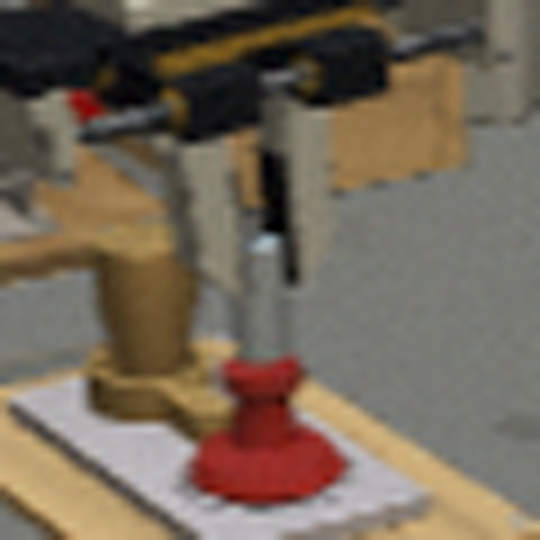

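>>> send_rows(
  commands=[
    [[0.002, 0.0004, 0.0005, 0, 0], [0.001, 0, 0, 0, 0], [0, 0, 0, 0, 0]],
  ],
)

```text
time: 27.73
tool_pos: [462.4, -122.6, 89.0]
tcp_rot: [-0.547, 1.514, -0.479]
contact_force: [0.1, 0.3, 1.7]
grip_width: 16.6
```

```bash
python3 - <<'E'
from h import *
go(462,-122,87.5,4)
E
```

```text
pos [ 462.4 -122.6   89. ] th 4.0 down [ 0.051 -0.026 -0.998] w 16.6 F [0.1 0.3 1.7] t 27.73 j6 -0.48
tool shift mm now [ 1.4  0.6 -0.4] turn -0.0 | shift if turned first [ 1.4  0.6 -0.4]
```

>>> send_rows(
  commands=[
    [[0.0015, 0.0003, -0.0003, 0, 0], [0, 0, 0, 0, 0]],
  ],
)

```text
time: 27.9
tool_pos: [463.2, -123.0, 89.1]
tcp_rot: [-0.553, 1.51, -0.485]
contact_force: [-0.1, 0.8, -0.6]
grip_width: 16.7
```

```bash
python3 - <<'E'
from h import *
go(462,-122,87.5,4)
d=cap('side'); cv2.imwrite('pics/s22.png',cv2.resize(d['color'][170:230,280:340],None,fx=9,fy=9,interpolation=cv2.INTER_CUBIC))
E
```

```text
pos [ 463.2 -123.    89.1] th 4.0 down [ 0.054 -0.028 -0.998] w 16.7 F [-0.1  0.8 -0.6] t 27.9 j6 -0.48
tool shift mm now [ 1.5  1.2 -1.2] turn -0.0 | shift if turned first [ 1.5  1.2 -1.2]
```

View pics/s22.png

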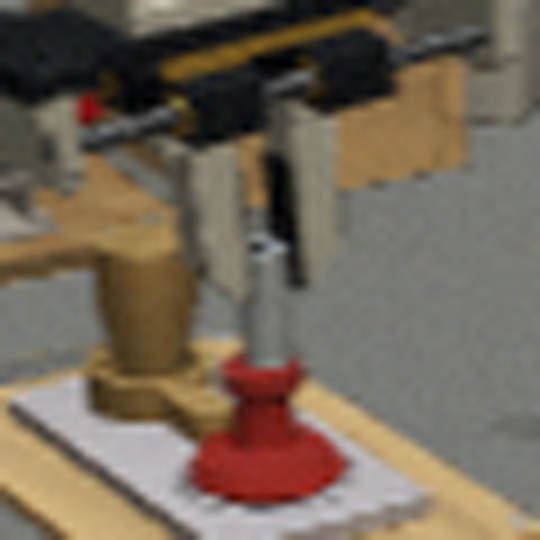

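>>> send_rows(
  commands=[
    [[0.003, 0.001, -0.0015, 0, 0], [0, 0, 0, 0, 0]],
  ],
)

```text
time: 28.12
tool_pos: [464.8, -123.8, 89.2]
tcp_rot: [-0.554, 1.501, -0.485]
contact_force: [-0.2, 0.9, -0.4]
grip_width: 17.1
```

```bash
python3 - <<'E'
from h import *
go(462,-122,87.5,4)
E
```

```text
pos [ 464.8 -123.8   89.2] th 4.0 down [ 0.062 -0.033 -0.998] w 17.1 F [-0.2  0.9 -0.4] t 28.12 j6 -0.48
tool shift mm now [ 1.5  2.1 -2.8] turn 0.0 | shift if turned first [ 1.5  2.1 -2.8]
```

>>> send_rows(
  commands=[
    [[-0.012, 0.001, -0.002, 0, 0], [0, 0, 0, 0, 0], [-0.012, 0, 0, 0, 0], [0, 0, 0, 0, 0], [0, 0, 0, 0, 0]],
  ],
)

```text
time: 28.53
tool_pos: [461.3, -122.1, 112.0]
tcp_rot: [-0.55, 1.501, -0.481]
contact_force: [-0.1, -0.1, -0.4]
grip_width: 17.0
```

```bash
python3 - <<'E'
from h import *
go(462,-122,88,4)
d=cap('side'); cv2.imwrite('pics/s23.png',cv2.resize(d['color'][170:230,280:340],None,fx=9,fy=9,interpolation=cv2.INTER_CUBIC))
E
```

```text
pos [ 461.3 -122.1  112. ] th 4.0 down [ 0.062 -0.032 -0.998] w 17.0 F [-0.1 -0.1 -0.4] t 28.53 j6 -0.48
tool shift mm now [24.   0.9 -0.8] turn 0.0 | shift if turned first [24.   0.9 -0.8]
```

View pics/s23.png

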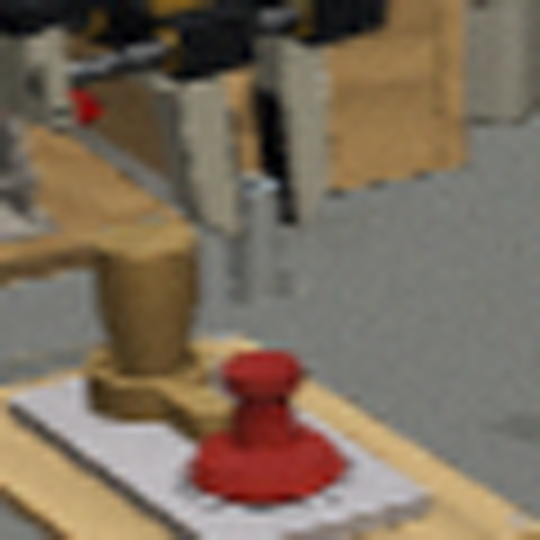

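>>> send_rows(
  commands=[
    [[0.012, 0.001, -0.001, 0, 0], [0.008, 0, -0.002, 0, 0], [0, 0, 0, 0, 0], [0, 0, 0, 0, 0]],
  ],
)

```text
time: 28.92
tool_pos: [459.0, -121.8, 88.6]
tcp_rot: [-0.552, 1.503, -0.483]
contact_force: [1.2, -0.6, 9.9]
grip_width: 17.1
```

```bash
python3 - <<'E'
from h import *
go(462,-122,88,4)
E
```

```text
pos [ 459.  -121.8   88.6] th 4.0 down [ 0.06  -0.031 -0.998] w 17.1 F [ 1.2 -0.6  9.9] t 28.92 j6 -0.48
tool shift mm now [ 0.8 -0.3  2.9] turn 0.0 | shift if turned first [ 0.8 -0.3  2.9]
```

```bash
python3 - <<'E'
from h import *
d=cap('side'); cv2.imwrite('pics/s24.png',cv2.resize(d['color'][170:230,280:340],None,fx=9,fy=9,interpolation=cv2.INTER_CUBIC))
E
```

```text
(no output)
```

View pics/s24.png

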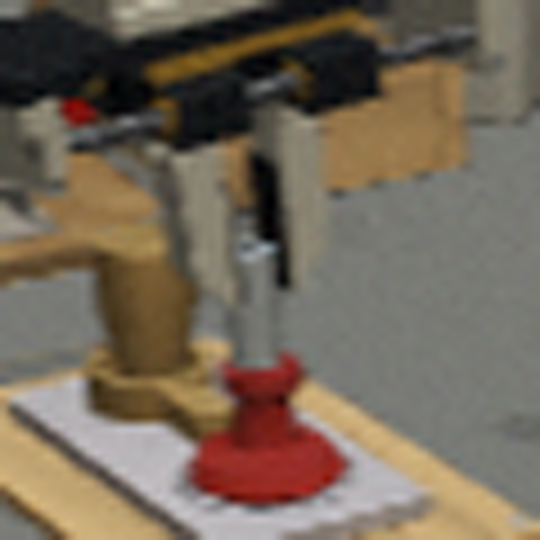

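>>> send_rows(
  commands=[
    [[-0.006, 0, 0.004, 0, 0], [0, 0, 0, 0, 0], [0, 0, 0, 0, 0]],
  ],
)

```text
time: 29.22
tool_pos: [463.4, -121.6, 96.0]
tcp_rot: [-0.551, 1.503, -0.483]
contact_force: [-0.4, -0.7, -0.2]
grip_width: 17.0
```

```bash
python3 - <<'E'
from h import *
go(462,-122,88,4)
E
```

```text
pos [ 463.4 -121.6   96. ] th 4.0 down [ 0.06  -0.032 -0.998] w 17.0 F [-0.4 -0.7 -0.2] t 29.22 j6 -0.48
tool shift mm now [ 7.9 -0.  -1.9] turn -0.0 | shift if turned first [ 7.9 -0.  -1.9]
```

>>> send_rows(
  commands=[
    [[0.008, 0, -0.0015, 0, 0], [0, 0, 0, 0, 0], [0, 0, 0, 0, 0]],
  ],
)

```text
time: 29.47
tool_pos: [463.6, -122.5, 88.5]
tcp_rot: [-0.549, 1.498, -0.48]
contact_force: [0.2, -0.2, -0.9]
grip_width: 17.2
```

```bash
python3 - <<'E'
from h import *
go(462,-122,88,4)
d=cap('side'); cv2.imwrite('pics/s25.png',cv2.resize(d['color'][170:230,280:340],None,fx=9,fy=9,interpolation=cv2.INTER_CUBIC))
E
```

```text
pos [ 463.6 -122.5   88.5] th 4.0 down [ 0.064 -0.033 -0.997] w 17.2 F [ 0.2 -0.2 -0.9] t 29.47 j6 -0.48
tool shift mm now [ 0.4  0.6 -1.6] turn 0.0 | shift if turned first [ 0.4  0.6 -1.6]
```

View pics/s25.png

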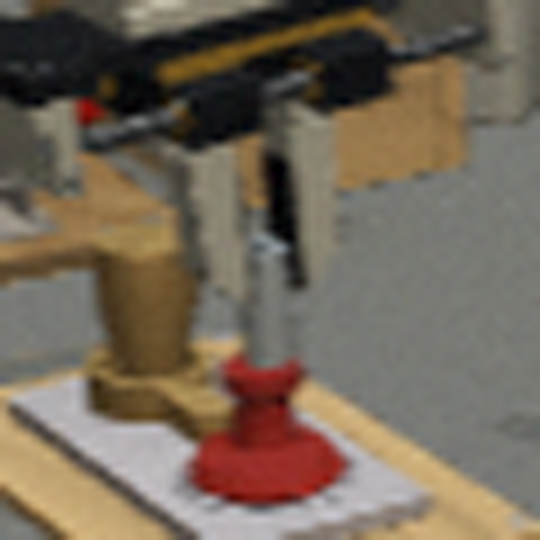

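>>> send_rows(
  commands=[
    [[0.004, 0.0005, -0.003, 0, 0], [0, 0, 0, 0, 0]],
  ],
)

```text
time: 29.68
tool_pos: [464.7, -123.8, 87.6]
tcp_rot: [-0.537, 1.488, -0.467]
contact_force: [0.0, 0.5, -0.0]
grip_width: 17.0
```

```bash
python3 - <<'E'
from h import *
go(462,-122,88,4)
E
```

```text
pos [ 464.7 -123.8   87.6] th 4.0 down [ 0.074 -0.037 -0.997] w 17.0 F [ 0.   0.5 -0. ] t 29.68 j6 -0.48
tool shift mm now [-0.6  2.  -2.5] turn 0.0 | shift if turned first [-0.6  2.  -2.5]
```

>>> send_rows(
  commands=[
    [[0, 0, 0, 0, 0.02], [0, 0, 0, 0, 0.025], [0, 0, 0, 0, 0.05], [0, 0, 0, 0, 0.05], [0, 0, 0, 0, 0.05], [0, 0, 0, 0, 0.05]],
  ],
)

```text
time: 30.18
tool_pos: [463.6, -123.4, 86.5]
tcp_rot: [-0.537, 1.49, -0.468]
contact_force: [-0.2, 0.4, -0.4]
grip_width: 46.6
```

```bash
python3 - <<'E'
from h import *
go(462,-122,88,4)
d=cap('side'); cv2.imwrite('pics/s26.png',cv2.resize(d['color'][170:230,280:340],None,fx=9,fy=9,interpolation=cv2.INTER_CUBIC))
E
```

```text
pos [ 463.6 -123.4   86.5] th 4.0 down [ 0.072 -0.036 -0.997] w 46.6 F [-0.2  0.4 -0.4] t 30.18 j6 -0.48
tool shift mm now [-1.7  1.5 -1.4] turn 0.0 | shift if turned first [-1.7  1.5 -1.4]
```

View pics/s26.png

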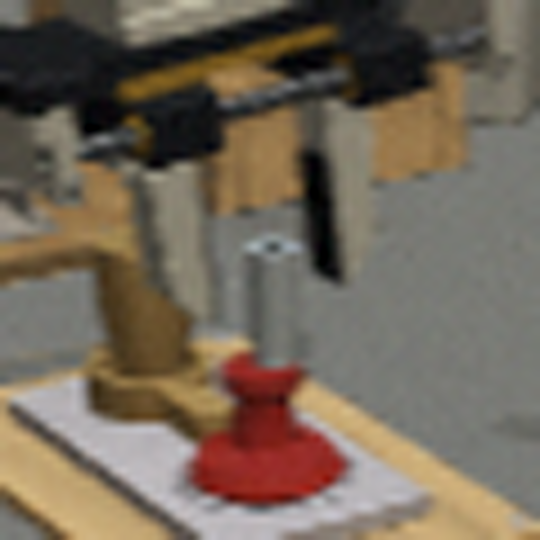

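>>> send_rows(
  commands=[
    [[-0.02, 0, 0.001, 0, 0.05], [-0.035, 0, 0.002, 0, 0.05], [-0.035, 0, 0.001, 0, 0.05], [-0.035, 0, 0, 0, 0.05], [0, 0.03, 0, 0, 0.05], [0, 0.04, 0.01, 0, 0.05], [0, 0.04, 0.02, 0, 0.05], [0, 0.04, 0.02, 0, 0.05], [0, 0.04, 0.02, 0, 0.05], [0, 0.02, 0.01, 0, 0.05]],
  ],
)

```text
time: 31.07
tool_pos: [521.6, 91.0, 214.6]
tcp_rot: [-0.52, 1.49, -0.463]
contact_force: [-0.3, -0.4, 0.7]
grip_width: 50.0
```

```bash
python3 - <<'E'
from h import *
go(638,272,220,88)
import pickle
for n in ['top','side']:
    d=cap(n); pickle.dump(d,open(n+'27.pkl','wb')); cv2.imwrite(f'pics/{n}27.png',d['color'])
    a=d['color']; a=a[185:250,265:355] if n=='top' else a[160:260,250:360]
    cv2.imwrite(f'pics/{n}27c.png',cv2.resize(a,None,fx=8 if n=='top' else 5,fy=8 if n=='top' else 5,interpolation=cv2.INTER_CUBIC))
E
```

```text
pos [521.6  91.  214.6] th 3.3 down [ 0.072 -0.036 -0.997] w 50.0 F [-0.3 -0.4  0.7] t 31.07 j6 0.01
tool shift mm now [ -3.5 173.9 126.9] turn -84.7 | shift if turned first [  -3.5 -110.1  184.9]
```

View pics/top27c.png

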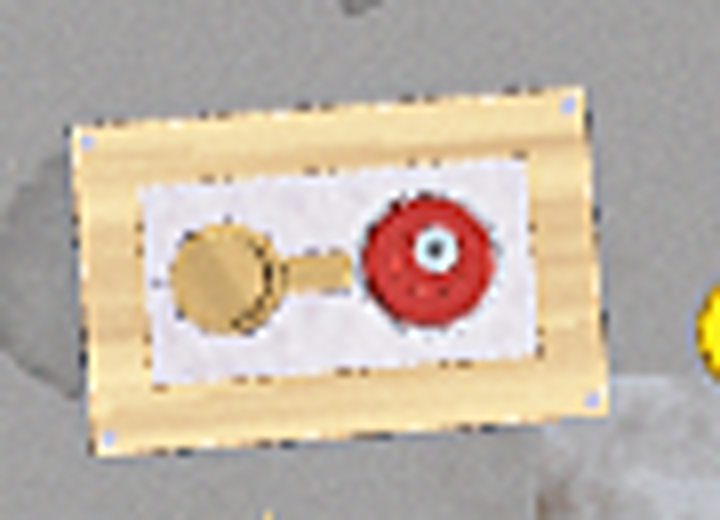

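View pics/side27c.png

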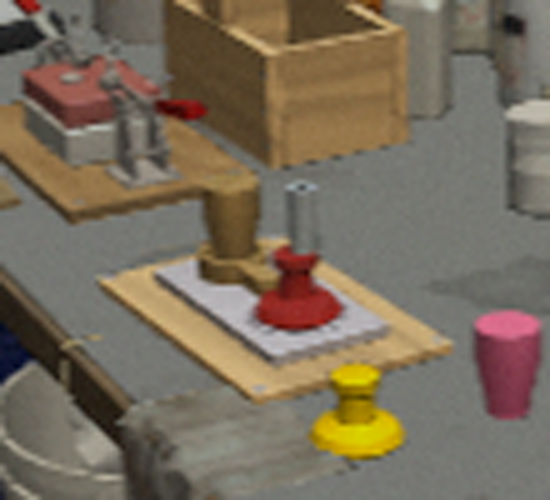

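```bash
python3 - <<'E'
from h import *
import pickle
d=pickle.load(open('top27.pkl','rb'))
A=lambda p,z:world(d,((p[0]+.5)/8-.5+265,(p[1]+.5)/8-.5+185),z).round(1)
v=A((436,249),104);k=A((429,261),23);c=A((223,278),82)
print('vent',v,'knob',k,'cone',c,'end',A((350,270),32))
b=[A(p,9) for p in [(72,128),(583,88),(608,415),(93,457)]];m=np.mean(b,0);print(b,m)
y=(b[0]-b[1]+b[3]-b[2])[:2];y/=np.linalg.norm(y);x=np.array([y[1],-y[0]]);print('yaw',np.degrees(np.arctan2(-y[0],y[1])))
for n,p in [('vent',v),('knob',k),('cone',c)]: print(n,((p-m)[:2]@x).round(1),((p-m)[:2]@y).round(1))
E
```

```text
vent [ 466.7 -125.1  104. ] knob [ 463.2 -121.4   23. ] cone [456.1 -39.4  82. ] end [459.6 -88.5  32. ]
[array([521.3,  30.7,   9. ]), array([ 537. , -187.6,    9. ]), array([ 397.4, -197. ,    9. ]), array([381.4,  21.7,   9. ])] [459.275 -83.05    9.   ]
yaw 4.148971275625099
vent 4.4 -42.5
knob 1.1 -38.5
cone -0.0 43.8
```

>>> send_rows(
  commands=[
    [[0, 0, 0, -7.1, 0.05], [0, 0, 0, -7.1, 0.05], [0, 0, 0, -7.1, 0.05], [0, 0, 0, -7.1, 0.05], [0, 0, 0, -7.1, 0.05], [0, 0, 0, -7.1, 0.05], [0, 0, 0, -7.1, 0.05], [0, 0, 0, -7.1, 0.05], [0, 0, 0, -7.1, 0.05], [0, 0, 0, -7.1, 0.05]],
  ],
)

```text
time: 32.0
tool_pos: [517.5, 85.6, 211.2]
tcp_rot: [-1.87, 1.497, -0.56]
contact_force: [0.6, 0.0, -0.3]
grip_width: 50.1
```

```bash
python3 - <<'E'
from h import *
go(638,272,200,90.8)
E
```

```text
pos [517.5  85.6 211.2] th 75.0 down [ 0.063 -0.039 -0.997] w 50.1 F [ 0.6  0.  -0.3] t 32.0 j6 -1.25
tool shift mm now [ 11.4 -67.6 211.4] turn -15.8 | shift if turned first [  11.4 -122.5  185.1]
```

>>> send_rows(
  commands=[
    [[0, -0.01, 0.03, -5.5, 0.05], [0, -0.02, 0.03, -5.5, 0.05], [0, -0.02, 0.03, -5, 0.05], [0, 0, 0, 0, 0.05], [0, -0.022, 0.032, 0, 0.05], [0, 0, 0, 0, 0.05], [0, -0.022, 0.032, 0, 0.05], [0, 0, 0, 0, 0.05], [0, 0, 0, 0, 0.05]],
  ],
)

```text
time: 32.75
tool_pos: [618.6, 225.8, 200.3]
tcp_rot: [-2.515, 1.509, -0.913]
contact_force: [-0.4, -0.2, 0.1]
grip_width: 49.9
```

```bash
python3 - <<'E'
from h import *
go(638,272,200,90.8)
E
```

```text
pos [618.6 225.8 200.3] th 91.7 down [ 0.038 -0.049 -0.998] w 49.9 F [-0.4 -0.2  0.1] t 32.75 j6 -1.33
tool shift mm now [ -1.2 -20.9  45.6] turn 0.9 | shift if turned first [ -1.2 -20.1  45.9]
```

>>> send_rows(
  commands=[
    [[0, 0.0, -0.04, 0, 0.05], [0, 0, 0, 0, 0.05], [0, 0.0, -0.04, 0, 0.05], [0, 0, 0, 0, 0.05], [0, 0, 0, 0, 0.05]],
  ],
)

```text
time: 33.17
tool_pos: [620.2, 144.3, 203.9]
tcp_rot: [-2.515, 1.509, -0.914]
contact_force: [-0.5, 0.2, -0.4]
grip_width: 50.0
```

```bash
python3 - <<'E'
from h import *
go(638,272,200,90.8); print(state()[0]['joint_positions'].round(3))
E
```

```text
pos [620.2 144.3 203.9] th 91.7 down [ 0.038 -0.049 -0.998] w 50.0 F [-0.5  0.2 -0.4] t 33.17 j6 -1.45
tool shift mm now [ -1.7 -21.6 127.2] turn 0.9 | shift if turned first [ -1.7 -19.6 127.5]
[ 0.135  0.552  1.251 -0.056  1.308 -1.452]
```

>>> send_rows(
  commands=[
    [[-0.003, 0, 0, 0, 0.05], [0, 0, 0, 0, 0.05], [-0.003, 0, 0, 0, 0.05], [0, 0, 0, 0, 0.05], [-0.003, 0, 0, 0, 0.05], [0, 0, 0, 0, 0.05], [-0.003, 0, 0, 0, 0.05], [0, 0, 0, 0, 0.05], [-0.003, 0, 0, 0, 0.05], [0, 0, 0, 0, 0.05]],
  ],
)

```text
time: 34.0
tool_pos: [619.3, 145.4, 222.3]
tcp_rot: [-2.48, 1.507, -0.879]
contact_force: [0.4, -0.2, 0.1]
grip_width: 50.2
```

```bash
python3 - <<'E'
from h import *
go(638,272,200,90.8); print(state()[0]['joint_positions'].round(3))
E
```

```text
pos [619.3 145.4 222.3] th 91.7 down [ 0.041 -0.049 -0.998] w 50.2 F [ 0.4 -0.2  0.1] t 34.0 j6 -1.45
tool shift mm now [ 16.8 -21.7 127. ] turn 0.9 | shift if turned first [ 16.8 -19.8 127.3]
[ 0.137  0.537  1.226 -0.056  1.345 -1.452]
```

>>> send_rows(
  commands=[
    [[0, -0.004, 0, 0, 0.05], [0, 0, 0, 0, 0.05], [0, -0.004, 0, 0, 0.05], [0, 0, 0, 0, 0.05], [0, -0.004, 0, 0, 0.05], [0, 0, 0, 0, 0.05], [0, -0.004, 0, 0, 0.05], [0, 0, 0, 0, 0.05], [0, -0.004, 0, 0, 0.05], [0, 0, 0, 0, 0.05]],
  ],
)

```text
time: 34.83
tool_pos: [641.6, 145.9, 222.5]
tcp_rot: [-2.491, 1.507, -0.891]
contact_force: [-0.3, -0.8, -0.4]
grip_width: 50.0
```

```bash
python3 - <<'E'
from h import *
go(638,272,200,90.8); print(state()[0]['joint_positions'].round(3))
E
```

```text
pos [641.6 145.9 222.5] th 91.7 down [ 0.04  -0.049 -0.998] w 50.0 F [-0.3 -0.8 -0.4] t 34.83 j6 -1.46
tool shift mm now [ 16.1   0.5 127.1] turn 0.9 | shift if turned first [ 16.1   2.5 127.1]
[ 0.134  0.58   1.151 -0.055  1.378 -1.457]
```

>>> send_rows(
  commands=[
    [[0, 0, 0.006, 0, 0.05], [0, 0, 0, 0, 0.05], [0, 0, 0.006, 0, 0.05], [0, 0, 0, 0, 0.05], [0, 0, 0.006, 0, 0.05], [0, 0, 0, 0, 0.05], [0, 0, 0.006, 0, 0.05], [0, 0, 0, 0, 0.05], [0, 0, 0.006, 0, 0.05], [0, 0, 0, 0, 0.05]],
  ],
)

```text
time: 35.67
tool_pos: [640.3, 179.8, 220.8]
tcp_rot: [-2.492, 1.508, -0.89]
contact_force: [0.6, 0.5, -0.5]
grip_width: 50.2
```

```bash
python3 - <<'E'
from h import *
go(638,272,200,90.8); print(state()[0]['joint_positions'].round(3))
E
```

```text
pos [640.3 179.8 220.8] th 91.7 down [ 0.04  -0.049 -0.998] w 50.2 F [ 0.6  0.5 -0.5] t 35.67 j6 -1.41
tool shift mm now [16.1  0.1 93.1] turn 0.9 | shift if turned first [16.1  1.6 93.1]
[ 0.185  0.597  1.125 -0.056  1.39  -1.407]
```

>>> send_rows(
  commands=[
    [[0, 0.01, -0.03, 0, 0.05], [0, 0.015, -0.038, 0, 0.05], [0, 0.015, -0.038, 0, 0.05], [0, 0.015, -0.038, 0, 0.05], [0, 0.015, -0.038, 0, 0.05], [0, 0.015, -0.038, 0, 0.05], [0, 0.015, -0.038, 0, 0.05], [0, 0.015, -0.038, 0, 0.05], [0, 0.015, -0.038, 0, 0.05], [0, 0.015, -0.038, 0, 0.05]],
  ],
)

```text
time: 36.5
tool_pos: [505.8, -197.7, 232.6]
tcp_rot: [-2.448, 1.506, -0.832]
contact_force: [1.3, -0.2, 0.3]
grip_width: 50.1
```

```bash
python3 - <<'E'
from h import *
go(420,-350,200,90.8); print(state()[0]['joint_positions'].round(3))
E
```

```text
pos [ 505.8 -197.7  232.6] th 92.6 down [ 0.043 -0.048 -0.998] w 50.1 F [ 1.3 -0.2  0.3] t 36.5 j6 -2.11
tool shift mm now [  36.1   94.1 -146.5] turn 1.8 | shift if turned first [  36.1   89.5 -149.3]
[-0.501  0.337  1.516 -0.022  1.227 -2.111]
```

Continue, then a down/up pump test.

>>> send_rows(
  commands=[
    [[0, 0.02, -0.035, 0, 0.05], [0, 0.02, -0.035, 0, 0.05], [0, 0.01, -0.02, 0, 0.05], [0.03, 0, 0, 0, 0.05], [0.03, 0, 0, 0, 0.05], [0.01, 0, 0, 0, 0.05], [-0.03, 0, 0, 0, 0.05], [0, 0, 0, 0, 0.05], [0, 0, 0, 0, 0.05]],
  ],
)

```text
time: 37.25
tool_pos: [454.9, -306.5, 195.0]
tcp_rot: [-2.484, 1.5, -0.882]
contact_force: [-0.4, 1.8, -0.6]
grip_width: 50.1
```

```bash
python3 - <<'E'
from h import *
go(420,-350,200,90.8); print(state()[0]['joint_positions'].round(3))
E
```

```text
pos [ 454.9 -306.5  195. ] th 91.8 down [ 0.045 -0.055 -0.997] w 50.1 F [-0.4  1.8 -0.6] t 37.25 j6 -2.32
tool shift mm now [ -4.1  36.1 -42.6] turn 1.0 | shift if turned first [ -4.1  35.3 -43.2]
[-0.726  0.374  1.571 -0.012  1.127 -2.324]
```

>>> send_rows(
  commands=[
    [[-0.04, 0, 0, 0, 0.05], [0, 0, 0, 0, 0.05], [-0.04, 0, 0, 0, 0.05], [0, 0, 0, 0, 0.05], [0, 0, 0, 0, 0.05]],
  ],
)

```text
time: 37.67
tool_pos: [451.7, -302.2, 273.8]
tcp_rot: [-2.48, 1.496, -0.877]
contact_force: [0.0, 0.6, -1.6]
grip_width: 49.7
```

```bash
python3 - <<'E'
from h import *
go(420,-350,200,90.8); print(state()[0]['joint_positions'].round(3))
E
```

```text
pos [ 451.7 -302.2  273.8] th 91.8 down [ 0.047 -0.057 -0.997] w 49.7 F [ 0.   0.6 -1.6] t 37.67 j6 -2.32
tool shift mm now [ 74.8  36.6 -42.4] turn 1.0 | shift if turned first [ 74.8  35.9 -43. ]
[-0.724  0.302  1.453 -0.012  1.313 -2.325]
```

>>> send_rows(
  commands=[
    [[0, -0.04, 0, 0, 0.05], [0, 0, 0, 0, 0.05], [0, -0.04, 0, 0, 0.05], [0, 0, 0, 0, 0.05], [0, 0, 0, 0, 0.05]],
  ],
)

```text
time: 38.08
tool_pos: [530.3, -298.2, 273.5]
tcp_rot: [-2.508, 1.502, -0.905]
contact_force: [-0.6, -0.1, -0.2]
grip_width: 50.2
```

```bash
python3 - <<'E'
from h import *
go(420,-350,200,90.8); print(state()[0]['joint_positions'].round(3))
E
```

```text
pos [ 530.3 -298.2  273.5] th 91.8 down [ 0.043 -0.054 -0.998] w 50.2 F [-0.6 -0.1 -0.2] t 38.08 j6 -2.23
tool shift mm now [ 71.4 114.8 -44.2] turn 1.0 | shift if turned first [ 71.4 114.1 -46.2]
[-0.628  0.432  1.259 -0.019  1.384 -2.228]
```

>>> send_rows(
  commands=[
    [[0, 0.03, 0.003, 0, 0.05], [0, 0.04, 0.004, 0, 0.05], [0, 0.04, 0.004, 0, 0.05], [0, 0.04, 0.004, 0, 0.05], [0, 0.04, 0.004, 0, 0.05], [0, 0.04, 0.004, 0, 0.05], [0, 0.015, 0.003, 0, 0.05], [0, 0, 0, 0, 0.05]],
  ],
)

```text
time: 38.75
tool_pos: [277.1, -278.1, 257.7]
tcp_rot: [-2.505, 1.494, -0.896]
contact_force: [0.5, 0.4, 0.5]
grip_width: 50.4
```

```bash
python3 - <<'E'
from h import *
go(490,-490,270,90.8); print(state()[0]['joint_positions'].round(3))
E
```

```text
pos [ 277.1 -278.1  257.7] th 92.1 down [ 0.048 -0.06  -0.997] w 50.4 F [0.5 0.4 0.5] t 38.75 j6 -2.6
tool shift mm now [  10.5 -204.7 -219.9] turn 1.3 | shift if turned first [  10.5 -209.6 -215.2]
[-0.989  0.021  1.843  0.008  1.202 -2.6  ]
```

>>> send_rows(
  commands=[
    [[0, -0.028, -0.028, 0, 0.05], [0, -0.028, -0.028, 0, 0.05], [0, -0.028, -0.028, 0, 0.05], [0, -0.028, -0.028, 0, 0.05], [0, -0.028, -0.028, 0, 0.05], [0, -0.028, -0.028, 0, 0.05], [0, -0.02, -0.02, 0, 0.05], [0, 0, 0, 0, 0.05], [0, 0, 0, 0, 0.05]],
  ],
)

```text
time: 39.5
tool_pos: [482.6, -464.3, 278.0]
tcp_rot: [-2.478, 1.483, -0.873]
contact_force: [-0.1, 0.3, 0.6]
grip_width: 50.2
```

```bash
python3 - <<'E'
from h import *
go(490,-490,270,90.8); print(state()[0]['joint_positions'].round(3))
E
```

```text
pos [ 482.6 -464.3  278. ] th 91.9 down [ 0.056 -0.067 -0.996] w 50.2 F [-0.1  0.3  0.6] t 39.5 j6 -2.49
tool shift mm now [ 10.1  -6.  -25.3] turn 1.1 | shift if turned first [ 10.1  -6.5 -25.2]
[-8.810e-01  5.400e-01  1.073e+00  1.000e-03  1.441e+00 -2.486e+00]
```

>>> send_rows(
  commands=[
    [[0, -0.028, -0.028, 0, 0.05], [0, -0.028, -0.028, 0, 0.05], [0, 0, 0, 0, 0.05], [0, 0, 0, 0, 0.05]],
  ],
)

```text
time: 39.83
tool_pos: [539.7, -513.5, 272.7]
tcp_rot: [-2.469, 1.506, -0.863]
contact_force: [-0.7, -0.5, -0.1]
grip_width: 50.0
```

```bash
python3 - <<'E'
from h import *
go(490,-490,270,90.8); print(state()[0]['joint_positions'].round(3),state()[0]['tau'].round(1))
E
```

```text
pos [ 539.7 -513.5  272.7] th 92.0 down [ 0.042 -0.049 -0.998] w 50.0 F [-0.7 -0.5 -0.1] t 39.83 j6 -2.47
tool shift mm now [-0.6 48.9 25.4] turn 1.2 | shift if turned first [-0.6 49.4 24.3]
[-0.863  0.731  0.742  0.     1.603 -2.47 ] [ -0.4 -60.7 -26.7  -0.1  -0.3  -0. ]
```

>>> send_rows(
  commands=[
    [[0.03, 0, 0, 0, 0.05], [0.03, 0, 0, 0, 0.05], [0.03, 0, 0, 0, 0.05], [0, 0, 0, 0, 0.05], [0, 0, 0, 0, 0.05]],
  ],
)

```text
time: 40.25
tool_pos: [542.1, -514.7, 185.9]
tcp_rot: [-2.465, 1.499, -0.858]
contact_force: [0.4, 0.9, 1.0]
grip_width: 50.1
```

```bash
python3 - <<'E'
from h import *
go(490,-490,270,90.8); print(state()[0]['joint_positions'].round(3),state()[0]['tau'].round(1))
E
```

```text
pos [ 542.1 -514.7  185.9] th 92.0 down [ 0.047 -0.054 -0.997] w 50.1 F [0.4 0.9 1. ] t 40.25 j6 -2.47
tool shift mm now [-87.6  47.3  21.8] turn 1.2 | shift if turned first [-87.6  47.7  20.8]
[-0.862  0.759  0.919  0.     1.392 -2.469] [ -0.1 -58.8 -23.5  -0.1  -0.4  -0. ]
```

>>> send_rows(
  commands=[
    [[-0.04, 0, 0, 0, 0.05], [-0.04, 0, 0, 0, 0.05], [0, 0, 0, 0, 0.05], [0, 0, 0, 0, 0.05]],
  ],
)

```text
time: 40.58
tool_pos: [536.1, -507.5, 277.1]
tcp_rot: [-2.464, 1.495, -0.857]
contact_force: [0.4, 0.3, -0.0]
grip_width: 50.1
```

```bash
python3 - <<'E'
from h import *
go(490,-490,270,90.8); print(state()[0]['joint_positions'].round(3),state()[0]['tau'].round(1))
E
```

```text
pos [ 536.1 -507.5  277.1] th 92.0 down [ 0.049 -0.057 -0.997] w 50.1 F [ 0.4  0.3 -0. ] t 40.58 j6 -2.47
tool shift mm now [ 3.8 45.7 19.5] turn 1.2 | shift if turned first [ 3.8 46.1 18.5]
[-0.862  0.705  0.781  0.     1.58  -2.469] [  0.2 -67.2 -29.4  -0.1  -0.3  -0. ]
```

>>> send_rows(
  commands=[
    [[0, 0.008, 0.008, 0, 0.05], [0, 0.015, 0.015, 0, 0.05], [0, 0.015, 0.015, 0, 0.05], [0, 0.015, 0.015, 0, 0.05], [0, 0.006, 0.006, 0, 0.05], [0, 0.003, 0.003, 0, 0.05]],
  ],
)

```text
time: 41.08
tool_pos: [469.3, -445.0, 283.5]
tcp_rot: [-2.466, 1.473, -0.859]
contact_force: [0.8, 0.0, 0.5]
grip_width: 50.1
```

```bash
python3 - <<'E'
from h import *
go(490,-490,270,90.8); print(state()[0]['joint_positions'].round(3))
E
```

```text
pos [ 469.3 -445.   283.5] th 92.0 down [ 0.064 -0.074 -0.995] w 50.1 F [0.8 0.  0.5] t 41.08 j6 -2.49
tool shift mm now [ 18.1 -18.  -44.5] turn 1.2 | shift if turned first [ 18.1 -18.9 -44.1]
[-8.780e-01  4.840e-01  1.152e+00  2.000e-03  1.408e+00 -2.486e+00]
```

>>> send_rows(
  commands=[
    [[0, -0.028, -0.028, 0, 0.05], [0, 0, 0, 0, 0.05], [0, -0.028, -0.028, 0, 0.05], [0, 0, 0, 0, 0.05], [0, 0, 0, 0, 0.05]],
  ],
)

```text
time: 41.5
tool_pos: [518.3, -488.0, 268.4]
tcp_rot: [-2.456, 1.524, -0.849]
contact_force: [0.1, 0.8, -0.6]
grip_width: 50.1
```

```bash
python3 - <<'E'
from h import *
go(490,-490,270,90.8); print(state()[0]['joint_positions'].round(3))
E
```

```text
pos [ 518.3 -488.   268.4] th 92.0 down [ 0.031 -0.035 -0.999] w 50.1 F [ 0.1  0.8 -0.6] t 41.5 j6 -2.47
tool shift mm now [-2.4 28.3 -1.1] turn 1.2 | shift if turned first [-2.4 28.3 -1.7]
[-8.630e-01  6.640e-01  8.780e-01  1.000e-03  1.553e+00 -2.470e+00]
```

>>> send_rows(
  commands=[
    [[0, -0.02, -0.02, 0, 0.05], [0, 0, 0, 0, 0.05], [0, 0, 0, 0, 0.05]],
  ],
)

```text
time: 41.75
tool_pos: [539.2, -507.5, 264.9]
tcp_rot: [-2.453, 1.531, -0.847]
contact_force: [-1.3, 1.4, 0.7]
grip_width: 50.2
```

```bash
python3 - <<'E'
from h import *
go(490,-490,270,90.8)
E
```

```text
pos [ 539.2 -507.5  264.9] th 92.0 down [ 0.026 -0.03  -0.999] w 50.2 F [-1.3  1.4  0.7] t 41.75 j6 -2.47
tool shift mm now [-6.9 48.4 19.1] turn 1.2 | shift if turned first [-6.9 48.8 18. ]
```

>>> send_rows(
  commands=[
    [[0, 0.01, 0.01, 0, 0.05], [0, 0.015, 0.015, 0, 0.05], [0, 0.015, 0.015, 0, 0.05], [0, 0.015, 0.015, 0, 0.05], [0, 0.012, 0.012, 0, 0.05], [0, -0.025, -0.025, 0, 0.05], [0, 0, 0, 0, 0.05], [0, -0.028, -0.028, 0, 0.05], [0, 0, 0, 0, 0.05], [0, 0, 0, 0, 0.05]],
  ],
)

```text
time: 42.58
tool_pos: [507.0, -474.0, 251.2]
tcp_rot: [0.142, 1.569, 1.748]
contact_force: [-0.8, 0.3, 0.9]
grip_width: 49.6
```

```bash
python3 - <<'E'
from h import *
go(490,-490,270,90.8)
E
```

```text
pos [ 507.  -474.   251.2] th 92.0 down [-0.     0.001 -1.   ] w 49.6 F [-0.8  0.3  0.9] t 42.58 j6 -2.47
tool shift mm now [-18.9  17.5 -15.4] turn 1.2 | shift if turned first [-18.9  17.2 -15.7]
```

>>> send_rows(
  commands=[
    [[0, -0.005, 0.03, 0, 0.05], [0, -0.007, 0.04, 0.2, 0.05], [0, -0.007, 0.04, 0.2, 0.05], [0, -0.007, 0.04, 0.2, 0.05], [0, -0.007, 0.04, 0.2, 0.05], [0, -0.007, 0.04, 0.2, 0.05], [0, -0.007, 0.04, 0.2, 0.05], [0, -0.007, 0.04, 0, 0.05], [0, -0.007, 0.04, 0, 0.05], [0, -0.007, 0.04, 0, 0.05]],
  ],
)

```text
time: 43.42
tool_pos: [565.0, -80.4, 272.2]
tcp_rot: [-2.106, 1.515, -0.538]
contact_force: [0.2, -0.1, -0.0]
grip_width: 49.8
```

>>> send_rows(
  commands=[
    [[0, -0.006, 0.04, 0, 0.05], [0, -0.006, 0.04, 0, 0.05], [0, -0.006, 0.04, 0, 0.05], [0, -0.006, 0.04, 0, 0.05], [0, -0.006, 0.04, 0, 0.05], [0, -0.006, 0.04, 0, 0.05], [0, -0.006, 0.04, 0, 0.05], [0, 0, 0.02, 0, 0.05], [0, 0, 0.01, 0, 0.05], [0, 0, 0, 0, 0.05]],
  ],
)

```text
time: 44.25
tool_pos: [603.6, 247.4, 301.1]
tcp_rot: [-1.739, 1.454, -0.162]
contact_force: [0.2, -0.2, -0.6]
grip_width: 49.8
```

```bash
python3 - <<'E'
from h import *
go(638,272,200,90.8)
E
```

```text
pos [603.6 247.4 301.1] th 90.3 down [ 0.115 -0.019 -0.993] w 49.8 F [ 0.2 -0.2 -0.6] t 44.25 j6 -1.28
tool shift mm now [103.9 -22.7  26.4] turn -0.5 | shift if turned first [103.9 -23.   26.1]
```

>>> send_rows(
  commands=[
    [[0.01, -0.006, -0.03, 0, 0.05], [0.01, -0.006, -0.04, 0, 0.05], [0, -0.006, -0.04, 0, 0.05], [0, -0.006, -0.04, 0, 0.05], [0, -0.006, -0.04, 0, 0.05], [0, 0, -0.02, 0, 0.05], [0, -0.04, 0, 0, 0.05], [0, 0, 0, 0, 0.05], [0, -0.04, 0, 0, 0.05], [0, 0, 0, 0, 0.05]],
  ],
)

```text
time: 45.08
tool_pos: [701.0, 13.7, 293.8]
tcp_rot: [-1.781, 1.47, -0.215]
contact_force: [1.8, -0.0, -1.3]
grip_width: 50.0
```

```bash
python3 - <<'E'
from h import *
go(638,272,200,90.8)
E
```

```text
pos [701.   13.7 293.8] th 89.6 down [ 0.098 -0.021 -0.995] w 50.0 F [ 1.8 -0.  -1.3] t 45.08 j6 -1.65
tool shift mm now [ 81.6  73.  259.8] turn -1.2 | shift if turned first [ 81.6  67.7 261.2]
```

>>> send_rows(
  commands=[
    [[0, -0.036, 0, 0, 0.05], [0, 0, 0, 0, 0.05], [0, 0.02, 0, 0, 0.05], [0, 0.022, 0, 0, 0.05], [0, 0.022, 0, 0, 0.05], [0, 0.02, 0, 0, 0.05], [0, -0.036, 0, 0, 0.05], [0, 0, 0, 0, 0.05], [0, -0.04, 0, 0, 0.05], [0, 0, 0, 0, 0.05]],
  ],
)

```text
time: 45.92
tool_pos: [691.5, -4.4, 241.2]
tcp_rot: [2.222, 1.544, -2.513]
contact_force: [1.4, -0.1, -0.4]
grip_width: 50.0
```

```bash
python3 - <<'E'
from h import *
go(638,272,200,90.8)
E
```

```text
pos [691.5  -4.4 241.2] th 88.7 down [-0.022 -0.016 -1.   ] w 50.0 F [ 1.4 -0.1 -0.4] t 45.92 j6 -1.66
tool shift mm now [ 38.   59.1 275.7] turn -2.1 | shift if turned first [ 38.   48.8 277.7]
```

>>> send_rows(
  commands=[
    [[0, 0.02, 0, 0, 0.05], [0, 0.022, 0, 0, 0.05], [0, 0.022, 0, 0, 0.05], [0, 0.02, 0, 0, 0.05], [0, -0.036, 0, 0, 0.05], [0, 0, 0, 0, 0.05], [0, -0.04, 0, 0, 0.05], [0, 0, 0, 0, 0.05], [0, 0, 0, 0, 0.05]],
  ],
)

```text
time: 46.67
tool_pos: [656.2, -18.1, 214.2]
tcp_rot: [1.731, 1.484, -3.019]
contact_force: [0.2, -0.2, 0.3]
grip_width: 50.0
```

```bash
python3 - <<'E'
from h import *
go(638,272,200,90.8)
E
```

```text
pos [656.2 -18.1 214.2] th 87.9 down [-0.086 -0.011 -0.996] w 50.0 F [ 0.2 -0.2  0.3] t 46.67 j6 -1.66
tool shift mm now [ 12.7  27.9 289.3] turn -2.9 | shift if turned first [ 12.7  13.1 290.4]
```

>>> send_rows(
  commands=[
    [[-0.005, 0.002, 0.03, -0.5, 0.05], [0, 0.002, 0.04, -0.5, 0.05], [0, 0.002, 0.04, -0.5, 0.05], [0, 0.002, 0.04, -0.5, 0.05], [0, 0.002, 0.04, -0.5, 0.05], [0, 0.002, 0.04, -0.4, 0.05], [0, 0, 0.03, 0, 0.05], [0, 0, 0.015, 0, 0.05], [0, 0, 0, 0, 0.05], [0, 0, 0, 0, 0.05]],
  ],
)

```text
time: 47.5
tool_pos: [652.9, 252.1, 237.0]
tcp_rot: [1.723, 1.523, -2.992]
contact_force: [0.1, -1.2, 0.1]
grip_width: 50.1
```

```bash
python3 - <<'E'
from h import *
go(638,272,180,90.8)
E
```

```text
pos [652.9 252.1 237. ] th 89.8 down [-0.048 -0.007 -0.999] w 50.1 F [ 0.1 -1.2  0.1] t 47.5 j6 -1.31
tool shift mm now [57.5 12.3 20.3] turn -1.0 | shift if turned first [57.5 11.9 20.5]
```

>>> send_rows(
  commands=[
    [[0.012, 0.003, 0.006, -1, 0.05], [0.014, 0.004, 0.007, 0, 0.05], [0.014, 0.003, 0.005, 0, 0.05], [0.01, 0, 0.002, 0, 0.05], [0.005, 0, 0, 0, 0.05], [0, 0, 0, 0, 0.05], [0, 0, 0, 0, 0.05]],
  ],
)

```text
time: 48.08
tool_pos: [645.4, 256.4, 187.6]
tcp_rot: [1.801, 1.535, -2.911]
contact_force: [-0.2, -0.5, 0.2]
grip_width: 49.9
```

```bash
python3 - <<'E'
from h import *
go(638,272,130,90.8)
d=cap('side'); cv2.imwrite('pics/s30.png',cv2.resize(d['color'][120:220,240:360],None,fx=6,fy=6,interpolation=cv2.INTER_CUBIC))
E
```

```text
pos [645.4 256.4 187.6] th 90.0 down [-0.035 -0.008 -0.999] w 49.9 F [-0.2 -0.5  0.2] t 48.08 j6 -1.3
tool shift mm now [57.7  5.4 16.1] turn -0.8 | shift if turned first [57.7  5.2 16.2]
```

View pics/s30.png

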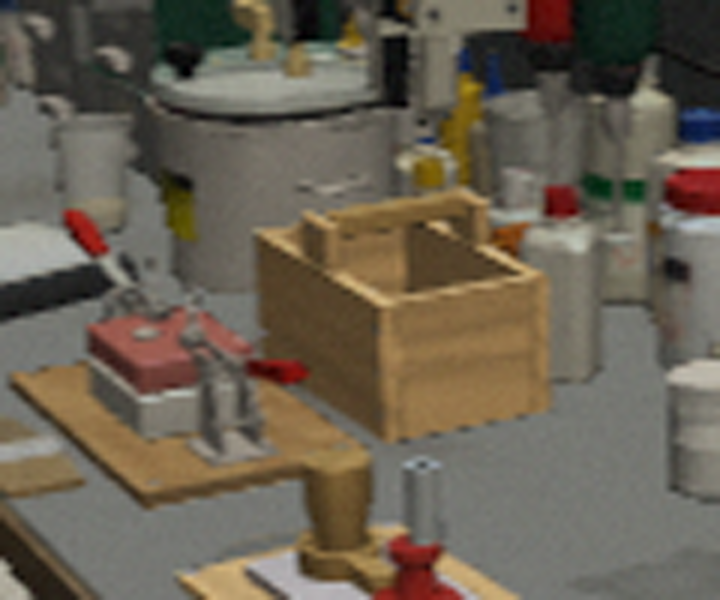

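>>> send_rows(
  commands=[
    [[0.02, 0.004, 0.017, -0.8, 0.06], [0.02, 0.002, 0, 0, 0.06], [0, 0, 0, 0, 0.06], [0, 0, 0, 0, 0.06]],
  ],
)

```text
time: 48.47
tool_pos: [641.6, 271.4, 151.5]
tcp_rot: [1.795, 1.543, -2.906]
contact_force: [-1.0, 0.4, 0.9]
grip_width: 59.7
```

```bash
python3 - <<'E'
from h import *
go(638,271.5,101,90.8)
E
```

```text
pos [641.6 271.4 151.5] th 90.7 down [-0.027 -0.006 -1.   ] w 59.7 F [-1.   0.4  0.9] t 48.47 j6 -1.29
tool shift mm now [50.5  2.2  0.5] turn -0.1 | shift if turned first [50.5  2.2  0.5]
```

>>> send_rows(
  commands=[
    [[0.015, 0.002, 0, 0, 0.06], [0.02, 0.001, 0, 0, 0.06], [0.01, 0, 0, 0, 0.06], [0, 0, 0, 0, 0.06], [0, 0, 0, 0, 0.06]],
  ],
)

```text
time: 48.88
tool_pos: [642.0, 270.4, 112.9]
tcp_rot: [1.791, 1.554, -2.911]
contact_force: [0.5, 0.1, -0.1]
grip_width: 59.9
```

```bash
python3 - <<'E'
from h import *
go(638,271.5,101,90.8)
d=cap('side'); cv2.imwrite('pics/s31.png',cv2.resize(d['color'][100:220,240:380],None,fx=5,fy=5,interpolation=cv2.INTER_CUBIC))
E
```

```text
pos [642.  270.4 112.9] th 90.6 down [-0.016 -0.004 -1.   ] w 59.9 F [ 0.5  0.1 -0.1] t 48.88 j6 -1.29
tool shift mm now [12.   3.8  1.2] turn -0.2 | shift if turned first [12.   3.8  1.2]
```

View pics/s31.png

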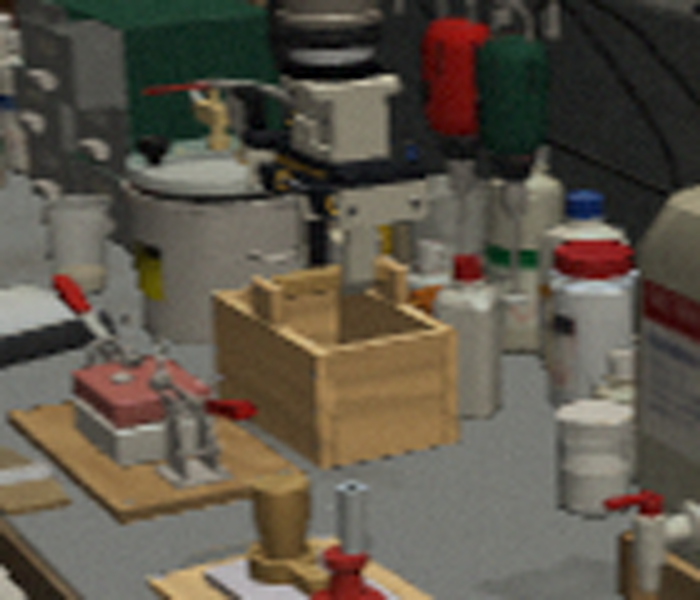

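>>> send_rows(
  commands=[
    [[0.013, 0.004, 0.001, -0.2, 0.06], [0, 0, 0, 0, 0.06], [0, 0, 0, 0, 0.06]],
  ],
)

```text
time: 49.18
tool_pos: [640.4, 271.6, 104.5]
tcp_rot: [1.754, 1.561, -2.946]
contact_force: [0.5, 0.2, 0.4]
grip_width: 59.9
```

```bash
python3 - <<'E'
from h import *
go(638,271.5,101,90.8)
E
```

```text
pos [640.4 271.6 104.5] th 90.7 down [-0.009 -0.002 -1.   ] w 59.9 F [0.5 0.2 0.4] t 49.18 j6 -1.29
tool shift mm now [ 3.6  2.3 -0.1] turn -0.1 | shift if turned first [ 3.6  2.3 -0.1]
```

>>> send_rows(
  commands=[
    [[0, 0, 0, 0, 0.0], [0, 0, 0, 0, 0.0], [0, 0, 0, 0, 0.0], [0, 0, 0, 0, 0.0], [0, 0, 0, 0, 0.0], [0, 0, 0, 0, 0.0], [0, 0, 0, 0, 0], [0, 0, 0, 0, 0], [0, 0, 0, 0, 0], [0, 0, 0, 0, 0]],
  ],
)

```text
time: 50.02
tool_pos: [642.7, 272.2, 109.1]
tcp_rot: [1.517, 1.567, 3.101]
contact_force: [0.0, -0.5, 0.9]
grip_width: 17.8
```

```bash
python3 - <<'E'
from h import *
go(459.3,-83.5,240,94.1)
d=cap('top'); import pickle; pickle.dump(d,open('t32.pkl','wb'))
cv2.imwrite('pics/t32.png',cv2.resize(d['color'][130:200,150:250],None,fx=7,fy=7,interpolation=cv2.INTER_CUBIC))
E
```

```text
pos [642.7 272.2 109.1] th 90.7 down [-0.003  0.    -1.   ] w 17.8 F [ 0.  -0.5  0.9] t 50.02 j6 -1.29
tool shift mm now [-130.3  188.3 -353.3] turn -3.4 | shift if turned first [-130.3  208.8 -341.6]
```

View pics/t32.png

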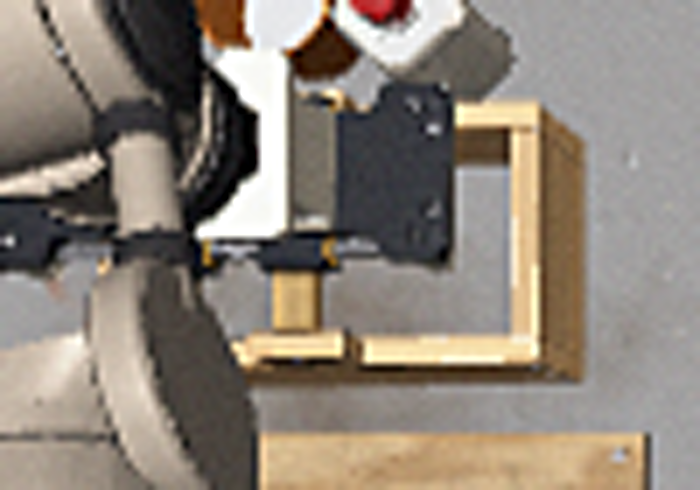

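>>> send_rows(
  commands=[
    [[-0.01, 0, 0, 0, 0], [-0.02, 0, 0, 0, 0], [-0.03, 0, 0, 0, 0], [-0.03, 0, 0, 0, 0], [-0.025, 0, 0, 0, 0], [-0.015, 0, 0, 0, 0], [-0.005, 0, 0, 0, 0], [0, 0, 0, 0, 0]],
  ],
)

```text
time: 50.73
tool_pos: [640.0, 270.9, 246.2]
tcp_rot: [1.821, 1.552, -2.879]
contact_force: [0.5, -0.2, -3.6]
grip_width: 17.8
```

```bash
python3 - <<'E'
from h import *
go(463,-83.5,240,94.1)
d=cap('side'); cv2.imwrite('pics/s33.png',cv2.resize(d['color'][60:220,240:380],None,fx=4,fy=4,interpolation=cv2.INTER_CUBIC))
E
```

```text
pos [640.  270.9 246.2] th 90.7 down [-0.018 -0.005 -1.   ] w 17.8 F [ 0.5 -0.2 -3.6] t 50.73 j6 -1.29
tool shift mm now [  11.   181.2 -352.1] turn -3.4 | shift if turned first [  11.   201.7 -340.8]
```

View pics/s33.png

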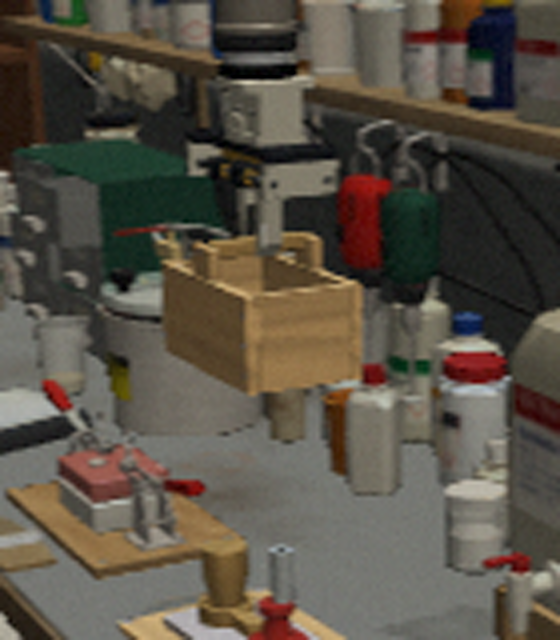

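>>> send_rows(
  commands=[
    [[0, 0.015, -0.025, 0, 0], [0, 0.019, -0.034, -0.5, 0], [0, 0.019, -0.034, -0.5, 0], [0, 0.019, -0.034, -0.5, 0], [0, 0.02, -0.034, -0.5, 0], [0, 0.02, -0.034, -0.5, 0], [0, 0.02, -0.034, -0.5, 0], [0, 0.02, -0.034, -0.4, 0], [0, 0.015, -0.025, 0, 0], [0, 0.008, -0.012, 0, 0]],
  ],
)

```text
time: 51.62
tool_pos: [461.5, -44.0, 231.3]
tcp_rot: [1.583, 1.52, -3.045]
contact_force: [0.5, -0.9, -3.0]
grip_width: 17.9
```

```bash
python3 - <<'E'
from h import *
go(463,-83.5,240,94.1)
E
```

```text
pos [461.5 -44.  231.3] th 94.8 down [-0.05  -0.005 -0.999] w 17.9 F [ 0.5 -0.9 -3. ] t 51.62 j6 -1.9
tool shift mm now [ -8.6   2.3 -39.5] turn 0.7 | shift if turned first [ -8.6   1.8 -39.5]
```

>>> send_rows(
  commands=[
    [[-0.01, 0, -0.025, 0.5, 0], [0, 0, -0.012, 0, 0], [0, 0, 0, 0, 0], [0, 0, 0, 0, 0], [0, 0, 0, 0, 0]],
  ],
)

```text
time: 52.03
tool_pos: [458.4, -84.2, 235.8]
tcp_rot: [1.513, 1.508, -3.131]
contact_force: [0.3, -0.0, -4.1]
grip_width: 17.9
```

```bash
python3 - <<'E'
from h import *
go(463,-83.5,240,94.1)
import pickle
for n in ['top','side']:
    d=cap(n); pickle.dump(d,open(n+'34.pkl','wb'))
    a=d['color'][120:270,240:380] if n=='top' else d['color'][100:260,210:370]
    cv2.imwrite(f'pics/{n}34.png',cv2.resize(a,None,fx=5 if n=='top' else 3.7,fy=4 if n=='top' else 3.7,interpolation=cv2.INTER_CUBIC) if 0 else cv2.resize(a,None,fx=3.7,fy=3.7,interpolation=cv2.INTER_CUBIC))
E
```

```text
pos [458.4 -84.2 235.8] th 93.9 down [-0.063 -0.001 -0.998] w 17.9 F [ 0.3 -0.  -4.1] t 52.03 j6 -1.97
tool shift mm now [-4.5 -4.4  0.4] turn -0.2 | shift if turned first [-4.5 -4.4  0.4]
```

View pics/top34.png

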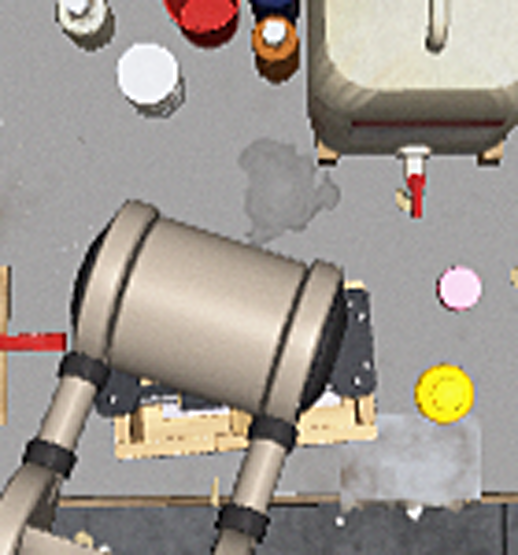

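View pics/side34.png

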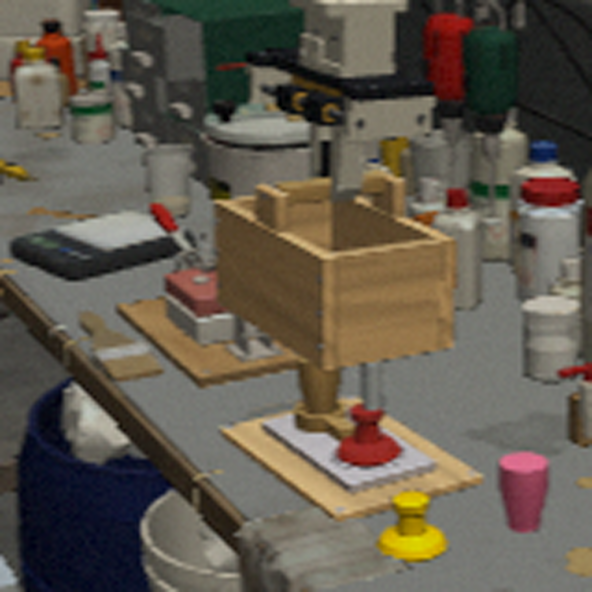

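>>> send_rows(
  commands=[
    [[0, 0.03, 0, 0, 0], [0, 0, 0, 0, 0], [0, 0.03, 0, 0, 0], [0, 0, 0, 0, 0], [0, 0, 0, 0, 0]],
  ],
)

```text
time: 52.55
tool_pos: [395.6, -83.4, 237.0]
tcp_rot: [1.464, 1.502, 3.112]
contact_force: [0.3, -0.4, -3.5]
grip_width: 17.6
```

```bash
python3 - <<'E'
from h import *
go(463,-83.5,240,94.1)
E
```

```text
pos [395.6 -83.4 237. ] th 94.4 down [-0.069  0.002 -0.998] w 17.6 F [ 0.3 -0.4 -3.5] t 52.55 j6 -2.02
tool shift mm now [ -7.7 -66.8  -5.2] turn 0.3 | shift if turned first [ -7.7 -66.8  -4.9]
```

>>> send_rows(
  commands=[
    [[-0.01, -0.01, 0, 0, 0], [0, -0.015, 0, 0, 0], [0, -0.015, 0, 0, 0], [0, -0.01, 0, 0, 0], [0, -0.01, 0, 0, 0], [0, 0, 0, 0, 0], [0, 0, 0, 0, 0]],
  ],
)

```text
time: 53.13
tool_pos: [458.8, -74.1, 242.8]
tcp_rot: [1.451, 1.5, 3.105]
contact_force: [-0.2, -0.3, -3.1]
grip_width: 18.0
```

```bash
python3 - <<'E'
from h import *
go(463,-83.5,240,94.1)
E
```

```text
pos [458.8 -74.1 242.8] th 94.8 down [-0.071  0.003 -0.997] w 18.0 F [-0.2 -0.3 -3.1] t 53.13 j6 -1.96
tool shift mm now [ 2.5 -3.5 -9.8] turn 0.7 | shift if turned first [ 2.5 -3.7 -9.7]
```

>>> send_rows(
  commands=[
    [[0.01, -0.002, -0.01, 0.7, 0], [0.02, 0, 0, 0, 0], [0, 0, 0, 0, 0], [0.02, 0, 0, 0, 0], [0, 0, 0, 0, 0], [0, 0, 0, 0, 0]],
  ],
)

```text
time: 53.63
tool_pos: [456.6, -86.1, 190.9]
tcp_rot: [1.482, 1.499, 3.122]
contact_force: [-0.4, -0.6, -2.3]
grip_width: 17.7
```

```bash
python3 - <<'E'
from h import *
go(463,-83.5,140,94.1)
d=cap('side')
a=d['color'][130:260,230:370]
cv2.imwrite(f'pics/s35.png',cv2.resize(a,None,fx=4.5,fy=4.5,interpolation=cv2.INTER_CUBIC))
E
```

```text
pos [456.6 -86.1 190.9] th 93.9 down [-0.072  0.001 -0.997] w 17.7 F [-0.4 -0.6 -2.3] t 53.63 j6 -1.97
tool shift mm now [ 50.3 -10.2   1.9] turn -0.2 | shift if turned first [ 50.3 -10.2   1.8]
```

View pics/s35.png

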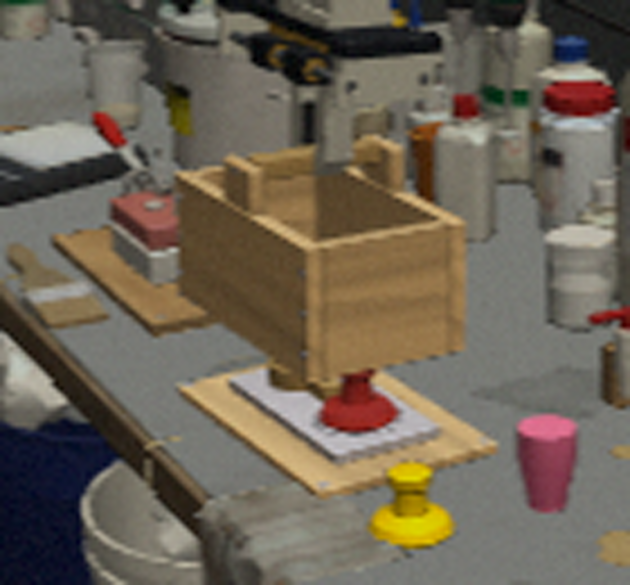

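>>> send_rows(
  commands=[
    [[0.003, -0.008, 0.002, -0.2, 0], [0.003, -0.008, 0, 0, 0], [0, 0, 0, 0, 0], [0, 0, 0, 0, 0]],
  ],
)

```text
time: 54.02
tool_pos: [474.9, -83.3, 186.1]
tcp_rot: [1.498, 1.503, 3.141]
contact_force: [0.1, 0.3, -3.1]
grip_width: 17.6
```

```bash
cat >> h.py <<'E'
def frame_pred(dx,z0=109.,tg=(-0.003,0.)):
    # predicted frame corners from tool pose; dx: frame centre relative to TCP along frame x
    o,R=state(); p=np.array(o['tool_pos']); down=R[:,0]
    th=np.arctan2(R[1,2],R[0,2])-np.pi/2
    Rz=Ro.from_euler('z',th).as_matrix()
    t=down[:2]-np.array(tg); Rt=Ro.from_rotvec([t[1],-t[0],0]).as_matrix()  # rotates -z towards t
    Rf=Rt@Rz
    c={}
    for h,n in ((0,'lo'),(92,'hi')):
        for sx in(-60,60):
            for sy in(-100,100):
                c[n,sx,sy]=p+Rf@np.array([sx+dx,sy,h-z0])
    return c,p+Rf@np.array([dx,0,-z0]),np.degrees(th),t
E
python3 - <<'E'
from h import *
go(463,-83.5,140,94.1)
d=cap('side')
c,b,th,t=frame_pred(-5); print(b.round(1),th,t)
a=d['color'].copy(); s=5
a=cv2.resize(a[130:260,230:370],None,fx=s,fy=s,interpolation=cv2.INTER_CUBIC)
for k,v in c.items():
    u=(proj(d,v)-[230,130]+.5)*s; cv2.circle(a,tuple(int(i) for i in u),4,(0,255,0) if k[0]=='lo' else (255,0,0),1)
cv2.imwrite('pics/s36.png',a)
E
```

```text
pos [474.9 -83.3 186.1] th 94.1 down [-0.068  0.    -0.998] w 17.6 F [ 0.1  0.3 -3.1] t 54.02 j6 -1.95
tool shift mm now [46.8  8.8  0.4] turn 0.0 | shift if turned first [46.8  8.8  0.4]
[463.  -83.7  77.6] 4.1257460713858665 [-6.42023971e-02  2.51396592e-05]
```

View pics/s36.png

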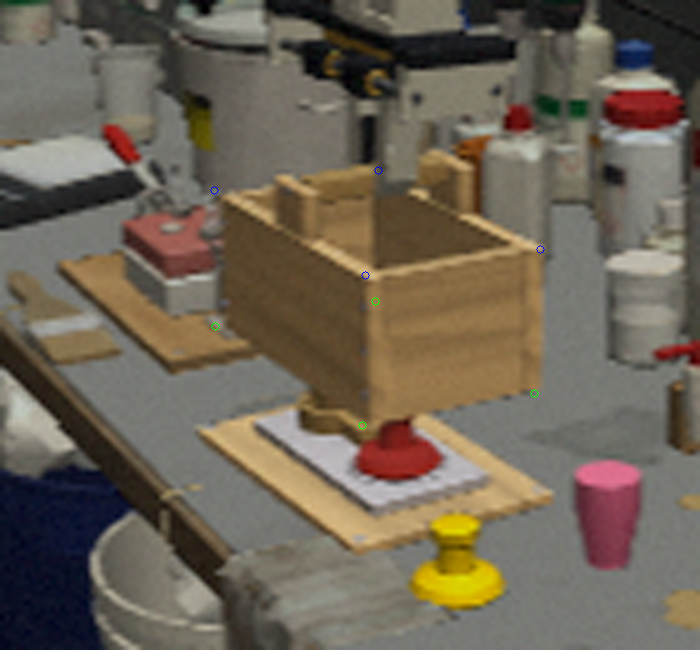

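```bash
cat >> h.py <<'E'
from scipy.optimize import least_squares
def fitframe(d,obs,zfix=None,yaw=None):
    # obs: {(n,sx,sy):(u,v)} full-image px ; solve cx,cy,cz(lower edge),tx,ty with yaw from tool
    o,R=state(); p=np.array(o['tool_pos'])
    th=np.arctan2(R[1,2],R[0,2])-np.pi/2 if yaw is None else yaw
    Rz=Ro.from_euler('z',th).as_matrix()
    def pts(q):
        Rf=Ro.from_rotvec([q[3],q[4],0]).as_matrix()@Rz
        return {k:np.array(q[:3])+Rf@np.array([k[1],k[2],0 if k[0]=='lo' else 92]) for k in obs}
    f=lambda q:np.r_[np.concatenate([proj(d,v)-obs[k] for k,v in pts(q).items()]),(q[1]-p[1])/5,q[3]/0.01,(q[4])/0.1]
    r=least_squares(f,[p[0],p[1],p[2]-109,0,0]); return r.x,f(r.x)
E
python3 - <<'E'
from h import *
d=cap('side')
g=lambda u,v:np.array([u/5-.5+230,v/5-.5+130])
obs={('lo',-60,-100):g(372,430),('lo',60,-100):g(541,391),('hi',-60,-100):g(368,277),('hi',60,-100):g(542,248),('hi',-60,100):g(222,199)}
q,r=fitframe(d,obs); print(q.round(3)); print(r.round(2)); go(463,-83.5,140,94.1)
E
```

```text
[ 4.69163e+02 -8.24040e+01  7.52160e+01 -3.00000e-03  3.00000e-02]
[-0.2  -0.21  0.3   0.01  0.17  0.66  0.42 -0.05 -0.68 -0.44  0.19 -0.32
  0.3 ]
pos [474.6 -83.3 186. ] th 94.1 down [-0.068  0.    -0.998] w 17.9 F [-0.7  0.6 -3.7] t 54.12 j6 -1.95
tool shift mm now [46.7  8.4  0.4] turn 0.0 | shift if turned first [46.7  8.4  0.4]
```

```bash
python3 - <<'E'
from h import *
d=cap('side')
for p in [(397.6,-197,9),(537,-187.3,9),(381.6,20,9)]: print(((proj(d,p)-[230,130]+.5)*5).round(1))
g=lambda u,v:np.array([u/5-.5+230,v/5-.5+130])
for u in [(353,548),(552,495),(198,432)]: print(world(d,g(*u),9).round(1))
E
```

```text
[353.9 547.6]
[552.5 492.5]
[196.9 429.4]
[ 396.9 -197.2    9. ]
[ 534.9 -190.4    9. ]
[380.6  15.5   9. ]
```

>>> send_rows(
  commands=[
    [[0.015, 0.006, -0.001, 0, 0], [0.015, 0.006, 0, 0, 0], [0.005, 0, 0, 0, 0], [0, 0, 0, 0, 0], [0, 0, 0, 0, 0]],
  ],
)

```text
time: 54.58
tool_pos: [460.4, -85.4, 152.4]
tcp_rot: [1.512, 1.505, -3.128]
contact_force: [-0.4, 0.3, -2.8]
grip_width: 17.9
```

```bash
cat > v.py <<'E'
from h import *
import sys
n=sys.argv[1]
go(463,-83.5,140,94.1)
d=cap('side')
cv2.imwrite(f'pics/{n}.png',cv2.resize(d['color'][150:260,240:360],None,fx=6,fy=6,interpolation=cv2.INTER_CUBIC))
E
python3 v.py s37
```

```text
pos [460.4 -85.4 152.4] th 94.1 down [-0.065 -0.001 -0.998] w 17.9 F [-0.4  0.3 -2.8] t 54.58 j6 -1.96
tool shift mm now [12.2 -3.5  1.7] turn 0.0 | shift if turned first [12.2 -3.5  1.7]
```

View pics/s37.png

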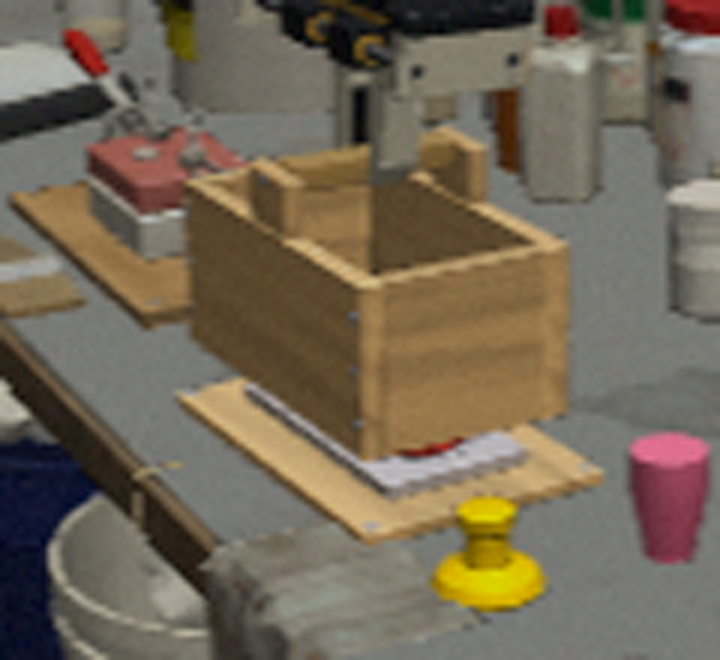

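```bash
cat > fit.py <<'E'
from h import *
d=cap('side')
g=lambda u,v:np.array([u/6-.5+240,v/6-.5+150])
def run(L):
    k=[('lo',-60,-100),('lo',60,-100),('hi',-60,-100),('hi',60,-100),('hi',-60,100),('lo',-60,100)]
    obs={a:g(*b) for a,b in zip(k,L) if b is not None}
    q,r=fitframe(d,obs); print('centre',q.round(3),'res',r.round(1))
    Rb=Ro.from_euler('z',4.1,degrees=True).as_matrix(); print('board-frame offset of bottom centre',(Rb.T@(q[:3]-[459.3,-83.5,0]))[:2].round(1))
E
python3 -c "
from fit import *
run([(365,458),(568,413),(365,288),(570,242),(186,182),(190,340)])"
```

```text
centre [ 4.56145e+02 -8.41750e+01  4.28700e+01 -3.00000e-03  2.50000e-02] res [ 0.   0.7  0.5  0.  -0.6 -0.3  0.3  0.2 -0.4 -0.5  0.1 -0.2  0.3 -0.3
  0.2]
board-frame offset of bottom centre [-3.2 -0.4]
```

>>> send_rows(
  commands=[
    [[0.015, -0.004, 0.001, 0, 0], [0, 0, 0, 0, 0], [0, 0, 0, 0, 0], [0, 0, 0, 0, 0]],
  ],
)

```text
time: 55.02
tool_pos: [466.2, -84.8, 140.1]
tcp_rot: [1.549, 1.511, -3.091]
contact_force: [0.3, -0.1, -2.5]
grip_width: 17.7
```

```bash
python3 v.py s38
```

```text
pos [466.2 -84.8 140.1] th 94.2 down [-0.059 -0.003 -0.998] w 17.7 F [ 0.3 -0.1 -2.5] t 55.02 j6 -1.96
tool shift mm now [0.3 3.1 1.5] turn 0.1 | shift if turned first [0.3 3.1 1.5]
```

View pics/s38.png

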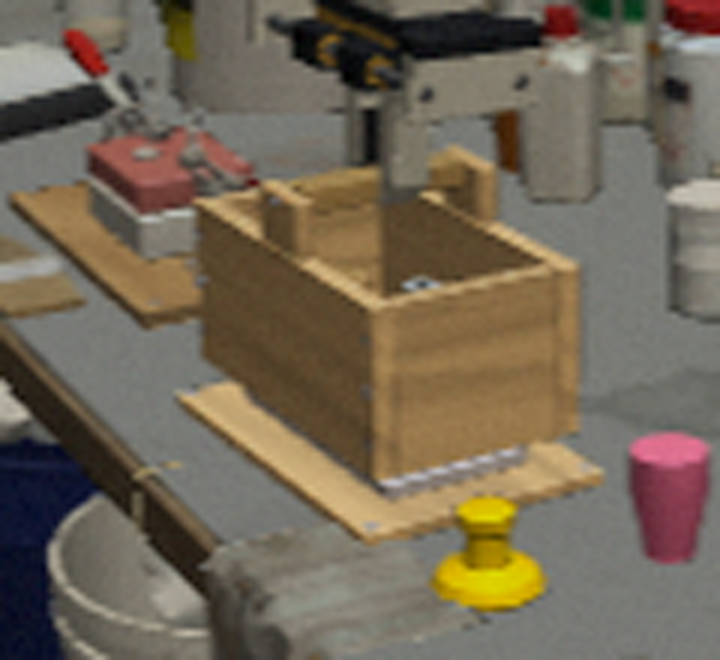

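```bash
python3 -c "
from fit import *
run([(379,481),(579,432),(377,308),(580,264),(197,202),(204,360)])"
```

```text
centre [ 4.62846e+02 -8.36040e+01  3.00560e+01 -3.00000e-03  2.00000e-02] res [-0.1  0.4  0.6  0.1 -0.5  0.1  0.5  0.  -0.2 -0.4 -0.1 -0.3  0.3 -0.3
  0.2]
board-frame offset of bottom centre [ 3.5 -0.4]
```

>>> send_rows(
  commands=[
    [[0.008, 0.0035, 0, 0, 0], [0, 0, 0, 0, 0], [0, 0, 0, 0, 0], [0, 0, 0, 0, 0]],
  ],
)

```text
time: 55.45
tool_pos: [462.2, -85.4, 132.8]
tcp_rot: [1.565, 1.513, -3.075]
contact_force: [1.1, 0.7, -3.8]
grip_width: 17.6
```

```bash
python3 v.py s39
```

```text
pos [462.2 -85.4 132.8] th 94.2 down [-0.057 -0.004 -0.998] w 17.6 F [ 1.1  0.7 -3.8] t 55.45 j6 -1.96
tool shift mm now [-7.2 -0.5  1.8] turn 0.1 | shift if turned first [-7.2 -0.5  1.8]
```

View pics/s39.png

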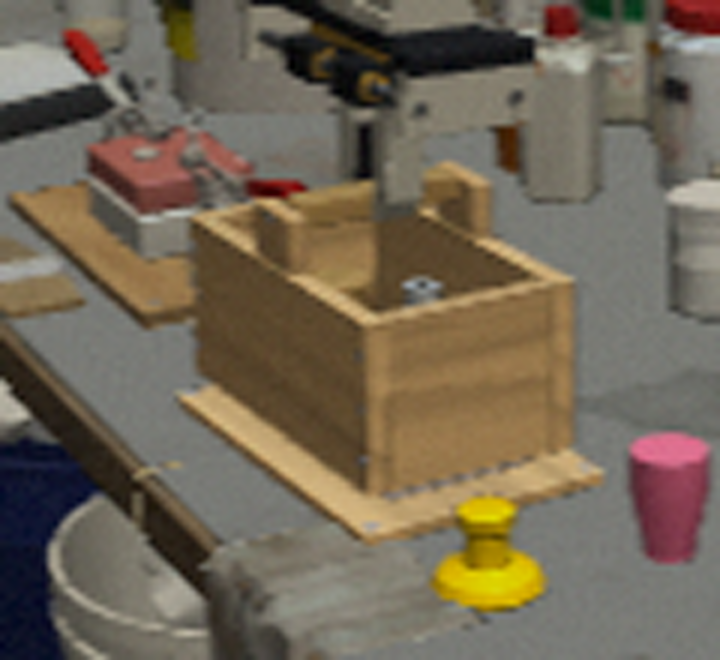

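>>> send_rows(
  commands=[
    [[0.008, 0.001, 0.001, 0, 0], [0, 0, 0, 0, 0], [0, 0, 0, 0, 0]],
  ],
)

```text
time: 55.75
tool_pos: [460.9, -84.6, 124.4]
tcp_rot: [1.572, 1.514, -3.068]
contact_force: [-0.2, 0.2, -3.5]
grip_width: 17.8
```

```bash
python3 v.py s40
```

```text
pos [460.9 -84.6 124.4] th 94.2 down [-0.056 -0.004 -0.998] w 17.8 F [-0.2  0.2 -3.5] t 55.75 j6 -1.96
tool shift mm now [-15.7  -1.3   0.9] turn 0.1 | shift if turned first [-15.7  -1.3   0.9]
```

View pics/s40.png

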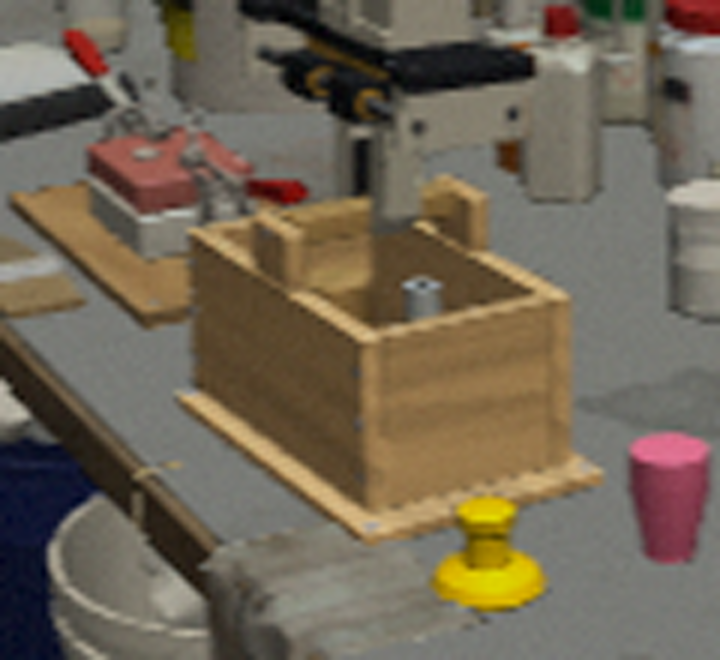

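>>> send_rows(
  commands=[
    [[0.006, 0, 0, 0, 0], [0, 0, 0, 0, 0], [0, 0, 0, 0, 0]],
  ],
)

```text
time: 56.05
tool_pos: [460.5, -84.9, 118.4]
tcp_rot: [1.586, 1.515, -3.054]
contact_force: [0.1, -0.9, 0.1]
grip_width: 17.7
```

```bash
python3 v.py s41
```

```text
pos [460.5 -84.9 118.4] th 94.2 down [-0.056 -0.005 -0.998] w 17.7 F [ 0.1 -0.9  0.1] t 56.05 j6 -1.96
tool shift mm now [-21.8  -1.3   1.2] turn 0.1 | shift if turned first [-21.8  -1.3   1.2]
```

View pics/s41.png

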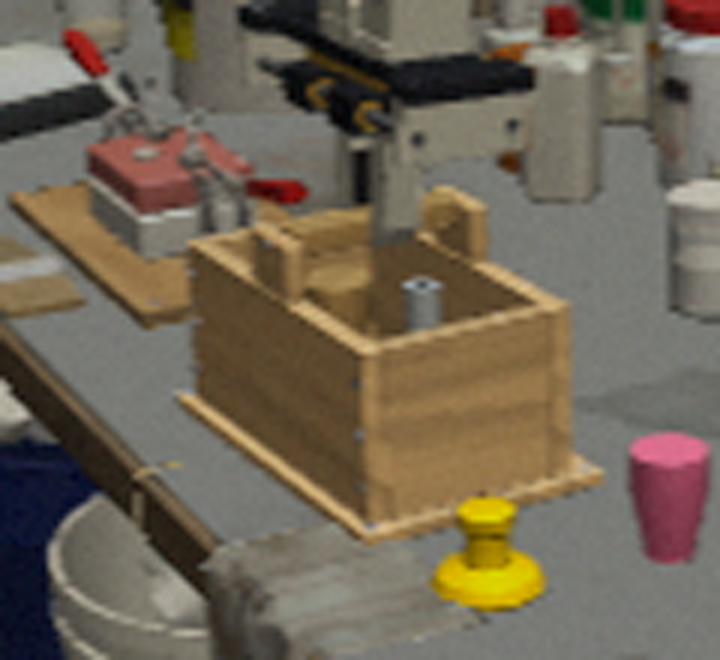

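>>> send_rows(
  commands=[
    [[0.002, 0, 0, 0, 0], [0, 0, 0, 0, 0], [0, 0, 0, 0, 0.03], [0, 0, 0, 0, 0.04], [0, 0, 0, 0, 0.04], [0, 0, 0, 0, 0.04]],
  ],
)

```text
time: 56.6
tool_pos: [460.8, -85.2, 118.9]
tcp_rot: [1.611, 1.516, -3.028]
contact_force: [0.4, -0.5, -0.4]
grip_width: 38.0
```

```bash
python3 v.py s42
```

```text
pos [460.8 -85.2 118.9] th 94.2 down [-0.054 -0.006 -0.999] w 38.0 F [ 0.4 -0.5 -0.4] t 56.6 j6 -1.96
tool shift mm now [-21.2  -1.2   1.5] turn 0.1 | shift if turned first [-21.2  -1.2   1.5]
```

View pics/s42.png

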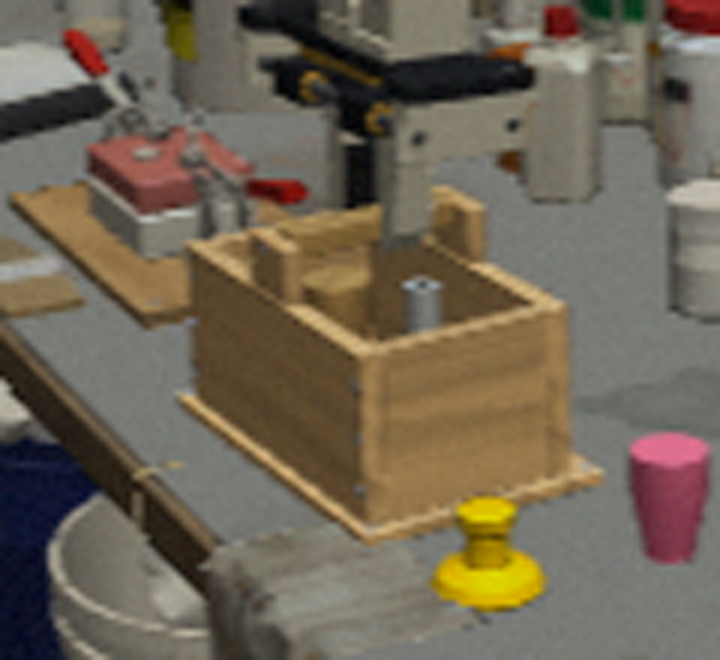

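Frame seated and released. Lift straight up, then move aside and check.

>>> send_rows(
  commands=[
    [[-0.015, 0, 0, 0, 0.04], [-0.03, 0, 0, 0, 0.04], [-0.035, 0, 0, 0, 0.04], [-0.035, 0, 0, 0, 0.04], [0, 0, -0.03, 0, 0.04], [0, 0, -0.04, 0, 0.04], [0, 0, -0.04, 0, 0.04], [0, 0, -0.04, 0, 0.04], [0, 0, -0.04, 0, 0.04], [0, 0, -0.04, 0, 0.04]],
  ],
)

```text
time: 57.48
tool_pos: [485.9, -314.9, 240.1]
tcp_rot: [1.59, 1.517, -3.036]
contact_force: [1.1, -0.5, -0.4]
grip_width: 40.3
```

>>> send_rows(
  commands=[
    [[0, 0, -0.04, 0, 0.04], [0, 0, -0.03, 0, 0.04], [0, 0, -0.01, 0, 0.04], [0, 0, 0, 0, 0.04], [0, 0, 0, 0, 0.04]],
  ],
)

```text
time: 57.9
tool_pos: [490.4, -407.3, 236.6]
tcp_rot: [1.594, 1.515, -3.041]
contact_force: [0.0, 1.3, 0.2]
grip_width: 39.7
```

```bash
python3 - <<'E'
from h import *
import pickle
go(463,-83.5,140,94.1)
for n in ['top','side']:
    d=cap(n); pickle.dump(d,open(n+'43.pkl','wb')); cv2.imwrite(f'pics/{n}43.png',d['color'])
    a=d['color'][180:260,260:360] if n=='top' else d['color'][150:260,240:360]
    s=7 if n=='top' else 6
    cv2.imwrite(f'pics/{n}43c.png',cv2.resize(a,None,fx=s,fy=s if n=='side' else 7,interpolation=cv2.INTER_CUBIC))
E
```

```text
pos [ 490.4 -407.3  236.6] th 94.4 down [-0.055 -0.006 -0.998] w 39.7 F [0.  1.3 0.2] t 57.9 j6 -2.43
tool shift mm now [ 96.2  -3.  325.1] turn 0.3 | shift if turned first [ 96.2  -1.2 325.1]
```

View pics/top43c.png

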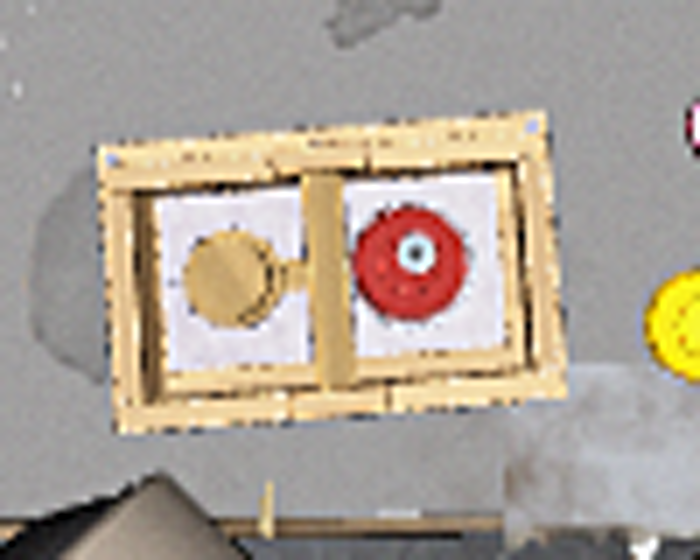

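View pics/side43c.png

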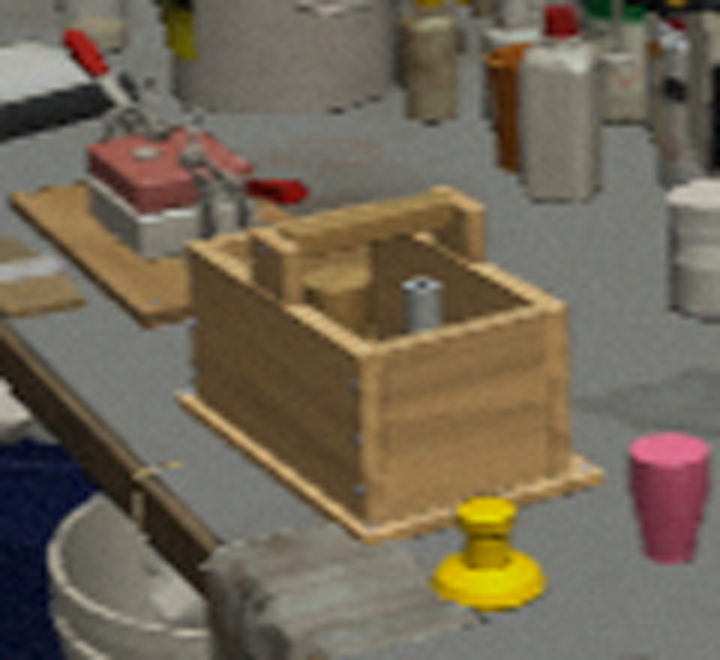

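View pics/top43.png

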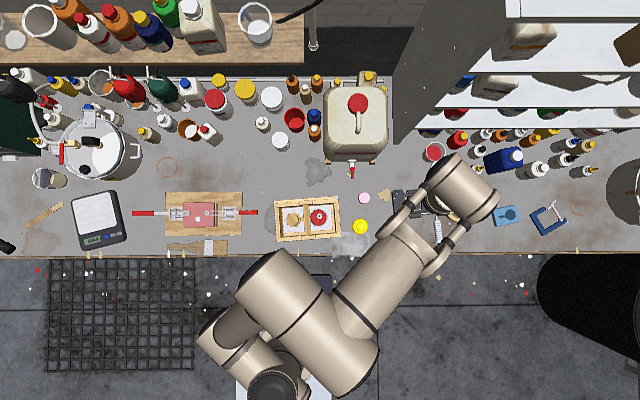

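```bash
python3 - <<'E'
from h import *
import pickle
d=pickle.load(open('top43.pkl','rb'))
A=lambda p,z:world(d,((p[0]+.5)/7-.5+260,(p[1]+.5)/7-.5+180),z).round(1)
f=[A(p,101) for p in [(99,148),(547,110),(568,397),(119,432)]];m=np.mean(f,0);print(f,m)
for a,b in [(0,1),(1,2),(2,3),(3,0)]: print(np.linalg.norm(f[a]-f[b]).round(1),end=' ')
y=(f[0]-f[1]+f[3]-f[2])[:2];yw=np.arctan2(-y[0],y[1]);print('yaw',np.degrees(yw))
print('bar',A((329,180),135),A((334,382),135))
v=A((416,253),104);k=A((411,263),23);c=A((232,279),82)
Rb=Ro.from_euler('z',4.1,degrees=True).as_matrix()
for n,p in [('frame',m),('vent',v),('knob',k),('cone',c)]: print(n,p,(Rb.T@(p-[459.3,-83.3,0]))[:2].round(1))
import h
s=pickle.load(open('side43.pkl','rb'))
g=lambda u,v:np.array([u/6-.5+240,v/6-.5+150])
K=[('lo',-60,-100),('lo',60,-100),('hi',-60,-100),('hi',60,-100),('hi',-60,100),('lo',-60,100)]
L=[(368,520),(567,473),(366,350),(567,304),(188,241),(196,394)]
obs={a:g(*b) for a,b in zip(K,L)}
# ideal seated projections
Rz=Rb
for a,b in zip(K,L):
    P=np.array([459.3,-83.3,9])+Rz@np.array([a[1],a[2],0 if a[0]=='lo' else 92])
    u=(proj(s,P)-[240,150]+.5)*6; print(a,u.round(0),b)
def f2(q):
    R=Ro.from_rotvec([q[3],q[4],0]).as_matrix()@Rz
    return np.r_[np.concatenate([proj(s,np.array(q[:3])+R@np.array([a[1],a[2],0 if a[0]=='lo' else 92]))-obs[a] for a in K]),q[3]/.05,q[4]/.05]
r=least_squares(f2,[459,-83,9,0,0]);print(r.x.round(3),r.fun.round(1))
E
```

```text
[array([515.2,  18.2, 101. ]), array([ 531.1, -184.7,  101. ]), array([ 401.3, -193. ,  101. ]), array([387.2,   9.1, 101. ])] [458.7 -87.6 101. ]
203.5 130.1 202.6 128.3 yaw 4.23639479905884
bar [498.3 -87.1 135. ] [409.8 -89.  135. ]
frame [458.7 -87.6 101. ] [-0.9 -4.2]
vent [ 466.6 -124.9  104. ] [  4.3 -42. ]
knob [ 463.4 -121.8   23. ] [  1.3 -38.7]
cone [455.7 -40.3  82. ] [-0.5 43.1]
('lo', -60, -100) [373. 526.] (368, 520)
('lo', 60, -100) [577. 469.] (567, 473)
('hi', -60, -100) [365. 354.] (366, 350)
('hi', 60, -100) [574. 303.] (567, 304)
('hi', -60, 100) [189. 240.] (188, 241)
('lo', -60, 100) [200. 396.] (196, 394)
[ 4.65035e+02 -6.27640e+01  1.14000e-01 -6.00000e-03  2.30000e-02] [-0.2  0.1  0.2 -0.5 -0.5  0.1  0.2  0.3  0.3 -0.2  0.1  0.1 -0.1  0.5]
```

```bash
python3 - <<'E'
from h import *
import pickle
s=pickle.load(open('side43.pkl','rb')); t=pickle.load(open('top43.pkl','rb'))
Rz=Ro.from_euler('z',0.8,degrees=True).as_matrix()
for a,b in zip([('lo',-60,-100),('lo',60,-100),('hi',-60,-100),('hi',60,-100),('hi',-60,100)],[(388,437),(550,407),(385,303),(548,277),(258,235)]):
    P=np.array([637.5,273,0])+Rz@np.array([a[1],a[2],0 if a[0]=='lo' else 92])
    print(a,((proj(s,P)-[240,120]+.5)*6).round(0),b)
cv2.imwrite('pics/s44.png',cv2.resize(s['color'][195:250,290:345],None,fx=11,fy=11,interpolation=cv2.INTER_CUBIC))
cv2.imwrite('pics/t44.png',cv2.resize(t['color'][190:250,270:345],None,fx=10,fy=10,interpolation=cv2.INTER_CUBIC))
E
```

```text
('lo', -60, -100) [385. 446.] (388, 437)
('lo', 60, -100) [551. 412.] (550, 407)
('hi', -60, -100) [379. 306.] (385, 303)
('hi', 60, -100) [549. 276.] (548, 277)
('hi', -60, 100) [252. 231.] (258, 235)
```

View pics/s44.png

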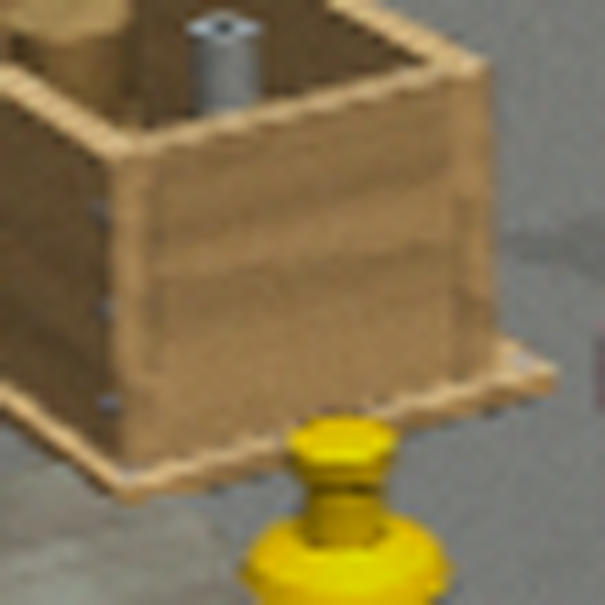

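View pics/t44.png

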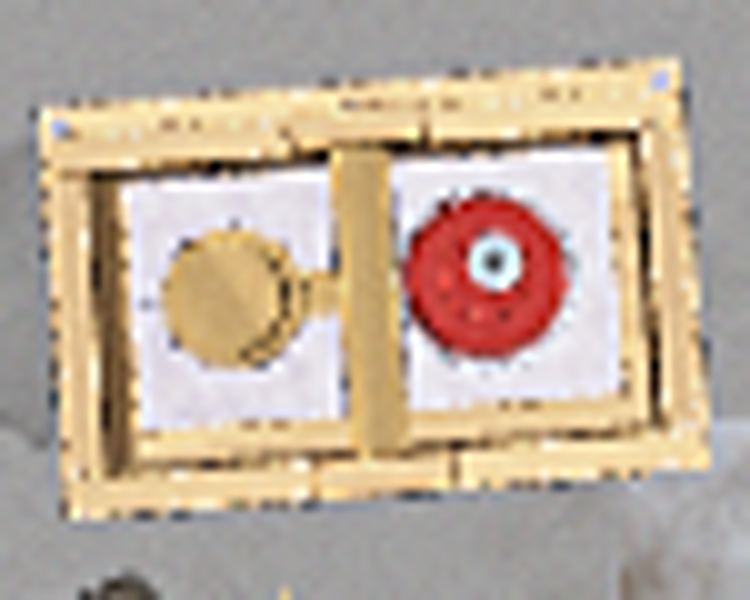

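```bash
python3 -c "
from plant import monitor, close_job
o=monitor.get_obs(); print(o['time'],o['contact_force'].round(1))
print(close_job())"
```

```text
58.0 [-0.9  0.2 -0.1]
the job is handed in; nothing more can be done
None
```

I placed the red knob on the scribed circle, the runner on the line, the wooden cone in the runner's well and the vent pin on the knob's head. Then I lowered the frame round the bed, released it, drew the arm clear and handed the job in at 58 s.

| Part | Last check (board axes) | Limit |
|---|---|---|
| Knob | about 1 mm from the circle's centre | 12 mm |
| Runner | aimed at the knob; well to knob 84 mm, as intended | runner centre to knob 58–82 mm, i.e. well to knob 72–96 mm |
| Cone | upright, about 2–3 mm from the well's centre | 10 mm |
| Vent pin | upright but about 5 mm off the knob's axis | 10 mm |
| Frame | about 4 mm off centre in both x and y, inside the 6 mm play | 12 mm |

- **Frame seating:** the tool height at release (118 mm, against 109 mm when I gripped it on the bench) and the loss of its weight on the wrist both say it sits on the board. The side-camera corner fit gave about 0.02 rad of tilt (the limit is 0.03). I put that down to my reading of the corners, because the frame on the bench before the lift showed the same bias.
- **Disagreement:** my corner reading in the last top view mixed up board and frame edges, so its numbers for the frame are unreliable. The 4 mm offsets come from the side view and the visible gaps instead.
- **Bystanders:** the arm never worked near the tape, syringe or brush, and I never touched the look-alikes. I did not measure the bystanders' positions again at the end.

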